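Load the specimen transfer sled

TASK

Load the sled for dispatch: tip the white specimen case back on its rear edge until it leans on the sloping rest by itself, push the sled's blade all the way in under it, bring the case down upright onto the blade and draw the sled, carrying the case, all the way back out; never lift the case clear of its base, only tip it. Once the sled is back, throw the lever into the notch marked white. All loose grey bins present must also be piled squarely on the bin bolted to the sled, each turned half a turn from the one beneath so it stands on the ledges and does not nest (at any time in the job); leave the other things on the bench alone.

Things in the scene. Friction and masses are not known exactly. Their poses are not given: they have to be found in the camera images.
- station: fixed aluminium base plate, 130 x 440 x 6 mm, the length along its y; origin at the centre of its underside on the bench, z up, x away from the robot. The sled runs on it along +y; the sloping rest is at its +y end and the lever at its +x side near the -y end
- rest_foot (a point): foot of the sloping steel rest, on the top of the base plate (6 mm above the bench). The rest is a panel 50 mm wide (along x) and 105 mm long, leaning to the station's +y at 0.56 rad from vertical; the case leans stably with its back on it and its rear edge at this foot. Axes as the station's
- case: loose white case, aluminium edges, 64 mm wide (own x), 70 deep (y), 160 tall, 0.5 to 0.9 kg; origin at its underside's centre. Front (steel latch) is -y; rear, +y, faces the rest. Starts upright on the base plate, rear edge up to 15 mm short of the rest's foot. Balances tipped 0.41 rad; beyond, it leans on the rest at about 0.56 rad, front edge up 37 mm
- case_rear_edge (a point): middle of the case's rear bottom edge, 35 mm to +y of its origin
- sled (a joint): travel of the sled along the station's +y in m: 0 drawn back (end stop), 0.070 fully in (end stop, the blade then ends about 17 mm short of the rest's foot). Friction about 5 N; stays where left
- blade_tip (a point): middle of the free end of the sled's flat steel blade, on its top face, 11.5 mm above the bench. The blade is 56 mm wide, 4 mm thick, reaches 85 mm to -y from here to the sled's deck, which is 2 mm higher. Axes as the station's
- sled_grip (a point): grip point on the sled's upright black handle at its -y end: a post 36 mm along x, 16 mm along y, top 107 mm above the bench; this point is 95 mm above the bench
- deck_bin (a point): underside centre of the bin bolted to the sled's deck; form and axes as the loose ones, clip on its +x end. The pile goes on it. A bin set on another with clips at the same end nests (undersides 34 mm apart); turned half round (clips at different ends) its lugs rest on the ledges inside (undersides 52 mm apart, foot 8 mm below the lower rim, 3.5 to 4.5 mm play each way)
- bin1: loose dark grey stack-nest bin, 116 mm long (own x), 64 wide (own y), 60 high, 0.15 kg; origin at the centre of its underside, z up. An orange label clip is on its +x end only. Grip it from above across the 64 mm: the walls are plain from 26 to 60 mm above the underside; below is a narrower stepped foot with lugs. How bins nest or stand on each other: see deck_bin. May be absent
- bin2: loose dark grey stack-nest bin, 116 mm long (own x), 64 wide (own y), 60 high, 0.15 kg; origin at the centre of its underside, z up. An orange label clip is on its +x end only. Grip it from above across the 64 mm: the walls are plain from 26 to 60 mm above the underside; below is a narrower stepped foot with lugs. How bins nest or stand on each other: see deck_bin. May be absent
- bin3: loose dark grey stack-nest bin, 116 mm long (own x), 64 wide (own y), 60 high, 0.15 kg; origin at the centre of its underside, z up. An orange label clip is on its +x end only. Grip it from above across the 64 mm: the walls are plain from 26 to 60 mm above the underside; below is a narrower stepped foot with lugs. How bins nest or stand on each other: see deck_bin. May be absent
- bin4: loose dark grey stack-nest bin, 116 mm long (own x), 64 wide (own y), 60 high, 0.15 kg; origin at the centre of its underside, z up. An orange label clip is on its +x end only. Grip it from above across the 64 mm: the walls are plain from 26 to 60 mm above the underside; below is a narrower stepped foot with lugs. How bins nest or stand on each other: see deck_bin. May be absent
- lever (a joint): angle of the lever in rad about a pivot 30 mm above the bench, in the y-z plane of the station: 0 upright, positive leaning to +y, range -0.75 to 0.8; notches in the quadrant plate at -0.6, -0.1 and 0.5; the one at 0.5 is edged in white. Stays where left; about 1.5 N at the knob moves it
- lever_knob (a point): centre of the lever's black knob, 85 mm from the pivot: a cylinder 20 mm in diameter and 30 mm long along the lever, its middle here
- lock_notch (a point): where the knob's centre lies when the lever is in the notch marked white (0.5 rad)
- tube_rack: bystander: blue tube rack, 60 x 150 mm, 102 mm high with its tubes; origin under its centre
- specimen_jar: bystander: jar with yellow cap, 60 mm in diameter, 70 mm high; origin under its centre
- glove_box: bystander: cardboard box, 110 x 200 x 70 mm; origin under its centre
Mind the look-alikes: they are no part of the job. What is shaped like the bin3 but purple or yellow is not meant.

How it is judged:
By the outcome, as a careful person would: the job done as asked, in the order asked, and still so for the second after the job is handed in, with the robot touching nothing.
Of bin1, bin2, bin3, bin4 only 2 to 4 are there at a start; the rules pass over those that are not, and their reading is None.
At some moment in a run one of bin1, bin2, bin3, bin4 may be knocked a few centimetres aside while the robot is not near it.
Once in a run the grip may slacken for a moment while it holds something.
It also fails if it takes over 210 s, if anything falls off the work surface, if the arm or the gripper's body presses on something with over 40 N, if the wrist force passes 120 N, or if a joint passes its speed limit or range.

ROBOT

A 7-joint arm with a two-finger parallel gripper is mounted at the origin on the work surface. World frame = base frame: x ahead of the robot, y to its left, z up, the work surface at z = 0. Lengths are in m, angles in rad, forces in N, time in s.
With the tool pointing down it reaches from about 0.425 to 0.925 m from the base axis. Payload 6.8 kg.
Tool frame: the origin (TCP) lies midway between the tips of the shut fingers; the grasp point (between the pads) lies 19 mm behind it (grip_point_offset is the distance from the TCP to the grasp point, in m); y points along the fingers, x is the direction in which the jaws open and shut, and the axes are right-handed (so a half turn about y gives the same grasp; the last joint's range is limited). The gripper opens to 85 mm and grips with 20 to 120 N. Pads are 22 mm wide; open, the fingers measure 114 mm over their backs; the gripper's body (76 mm by 85 mm) begins 54 mm behind the grasp point. The pads swing forward as they close: fully open they stand 13 mm farther back than shut.
Start: joints at [-1.224, 0.477, 0.022, 1.555, -0.011, 1.109, -0.083], TCP at [0.297, 0.606, 0.231] pointing down, gripper open.
Joint ranges: [-2.96, 2.96], [-0.34, 2.1], [-1.41, 1.46], [0.24, 2.44], [-1.37, 4.51], [0.17, 1.92], [-2.96, 2.96]. Speed limits (rad/s): [2.39, 2.39, 3.14, 3.14, 3.14, 3.14, 3.14].

INTERFACE

Orientations are given as a unit quaternion [w, x, y, z].
In Python, from station import get_obs, read_camera, hand_in, grip_point_offset gives the robot as it stands.
- The arm moves only by the tool play_rows, never from a script. Its argument "increments" is a list of rows, each a list of 2 entries, a list of its own where there are three numbers: the shift along the tool's x, y, z in m, then the turn, a rotation vector about the tool's x, y, z in degrees. In form: [[[tx, ty, tz], [ax, ay, az]], ...]. A call has 1 to 20 rows; each row shifts and turns the commanded pose from where the row before left it, along the tool's axes as they then stand; what a row does not reach is not made up. A row lasts 1/12 s, in which the tool goes at most 41.7 mm and 7.16 degrees, less where a joint would pass 70% of its speed; a pose out of reach is approached as far as the arm can. A call with a gripper value outside its range is refused whole. "gripper" is the finger opening in m, from 0 to 0.0854, set as the call begins (left out, the last holds). The fingers move at their own pace and stop on an object; "grip_force" is the grip in N (left out, the last holds). Time passes only in rows, so rows that do not move let the fingers close. It gives the time, the measured TCP pose, the force and the opening at its end, in the units of the state.
- get_obs(): the state, without advancing time (a new reading comes with each control period).
- read_camera(name): name is "scene" or "top" or "wrist"; returns a dict with "color" (420x560x3 uint8, red, green, blue), "range_z" (420x560 float32, m along the optical axis (not along the pixel's ray), 0 where there is no reading), "intrinsics" (3x3 intrinsics, pixels), "R" (3x3) and "t" (3): a world point X has camera coordinates R X + t; the wrist camera has in their place "hand_eye" (4x4, takes a point from camera to tool coordinates, whose origin is the TCP and whose axes are the tool frame's). Camera axes: x right, y down, z forward; pixel columns grow to the right and rows downward; lengths in m; the calibration is good to about 2 mm. A picture is of the moment at which its call begins: read the wrist's pose just before it.
- hand_in(): hands the job in, once; it reports no verdict.
The state is a dict: "t": time; "q": joint angles; "joint_vel": joint speeds; "joint_torque": joint torques, N m; "eef_pos": TCP position; "tool_rot": TCP orientation; "contact_force": force on the tool from outside, world axes, zero at the start; "torque": the same for the moment, N m; "gripper_width": opening from 0.0 (shut) to 1.0 (fully open).
Only numpy, scipy, OpenCV 4.12 (cv2) and the standard library are available. Lean on these libraries where they do the work, as an engineer would, in place of code of your own. Each camera call takes 0.05 s, during which the arm holds its last target. There are 200 camera calls.

## Working session

There is one attempt and no reset: what is moved stays moved. The work goes in short steps, Python scripts to look and compute and a tool call to move; the robot and the scene stay as the last step left them, time stands still between calls to the robot, and variables do not carry over. Pictures are saved under pics/ and viewed, about 12 in all and at most 16, crops included, and the job is handed in when it is done.

Besides the shell and the picture viewer there is one more tool, called after "Request:" by a JSON object that holds its "op" and its "data". play_rows: Moves the arm, as the interface text tells. Its arguments: {"type":"object","properties":{"increments":{"type":"array","items":{"type":"array"}},"gripper":{"type":"number"},"grip_force":{"type":"number"}},"required":["increments"]}

```bash
mkdir -p pics; ls; cat > h.py <<'E'
import numpy as np, cv2
from station import *
from scipy.spatial.transform import Rotation as Ro
def cam(n):
    o=get_obs(); c=read_camera(n)
    if 'hand_eye' in c:
        q=np.array(o['tool_rot']); T=np.eye(4); T[:3,:3]=Ro.from_quat(q[[1,2,3,0]]).as_matrix(); T[:3,3]=o['eef_pos']
        M=T@np.array(c['hand_eye'])
    else:
        M=np.eye(4); R=np.array(c['R']); M[:3,:3]=R.T; M[:3,3]=-R.T@np.array(c['t'])
    K=np.array(c['intrinsics']); z=c['range_z']; v,u=np.mgrid[:z.shape[0],:z.shape[1]]
    P=np.stack([(u-K[0,2])/K[0,0]*z,(v-K[1,2])/K[1,1]*z,z],-1)@M[:3,:3].T+M[:3,3]
    P[z==0]=np.nan
    return c['color'],P,M,K
def save(n,img): cv2.imwrite('pics/'+n+'.png',np.ascontiguousarray(img[...,::-1]))
E
python3 - <<'E'
from h import *
print(get_obs(), grip_point_offset)
for n in('top','scene'):
    c,P,M,K=cam(n); save(n,c); np.savez(n+'.npz',c=c,P=P,M=M,K=K); print(n,M,K)
E
```

```text
pics
{'t': 0.0, 'q': array([-1.22411073,  0.47779888,  0.02234303,  1.55643198, -0.01149239,
        1.10926404, -0.08310033]), 'joint_vel': array([ 0.00010682,  0.0003703 , -0.00031621, -0.00097594, -0.00107816,
       -0.00091951,  0.00039167]), 'joint_torque': array([-7.27586357e-04, -5.96447110e+01,  1.60752274e+00, -2.81181407e+01,
        1.24640384e-02,  9.55233991e-03, -3.04196715e-05]), 'eef_pos': array([0.29627202, 0.60586972, 0.2303348 ]), 'tool_rot': array([-0.59947053,  0.60021646,  0.37391181, -0.37492031]), 'contact_force': array([ 0.19296358, -0.58619803,  0.36524628]), 'torque': array([0.03198308, 0.02393734, 0.02461154]), 'gripper_width': 0.9982784385757976} 0.0187
top [[ 0.00380587 -0.99064942  0.13637904  0.43396833]
 [-0.99997429 -0.00294149  0.00653898  0.00344065]
 [-0.00607668 -0.13640042 -0.99063515  1.28801288]
 [ 0.          0.          0.          1.        ]] [[381.67797708   0.         278.13178551]
 [  0.         381.67797708 209.51014254]
 [  0.           0.           1.        ]]
scene [[ 0.62447091  0.47923597 -0.6167406   1.42262736]
 [ 0.78099697 -0.39217     0.48605187 -0.65084878]
 [-0.00893362 -0.7851978  -0.61918059  0.92894793]
 [ 0.          0.          0.          1.        ]] [[464.27119238   0.         275.97793236]
 [  0.         464.27119238 199.31867245]
 [  0.           0.           1.        ]]
```

View pics/top.png

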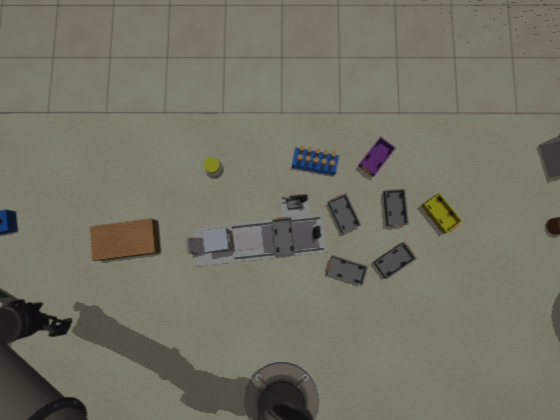

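View pics/scene.png

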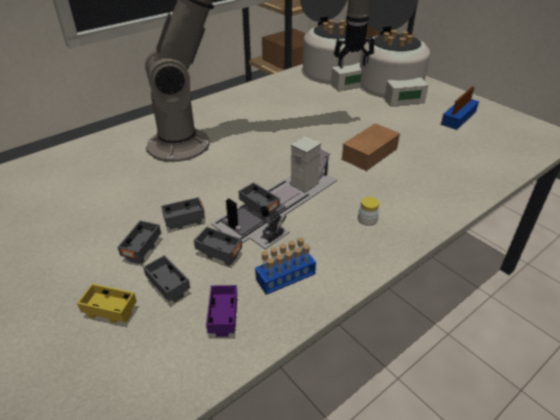

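The top view shows four loose grey bins, at about (344,213), (395,208), (394,260) and (346,270). The station runs from (190,250) to (325,235), with the case at (215,240), the handle at (317,233) and the lever at (295,202). I'll measure from the depth next.

```bash
python3 - <<'E'
from h import *
d=np.load('top.npz'); c,P=d['c'],d['P']
print('bench z',np.nanmedian(P[300:330,400:450,2]))
g=c.astype(int)
def rep(name,m):
    pts=P[m][:,:2].astype(np.float32); r=cv2.minAreaRect(pts*1000); print(name,m.sum(),'ctr',np.round(pts.mean(0),4),'rect',np.round(r[0]),np.round(r[1]),round(r[2],1),'z',np.round(np.nanpercentile(P[m][:,2],[5,50,95]),3))
box={'binA':(324,190,364,240),'binB':(378,184,412,232),'binC':(370,240,418,282),'binD':(322,252,370,288)}
for n,(a,b,e,f) in box.items():
    m=np.zeros(c.shape[:2],bool); m[b:f,a:e]=True
    m1=m&(P[...,2]>0.05)&(P[...,2]<.08); rep(n,m1)
    o=m&(g[...,0]-g[...,2]>35)&(g[...,0]>100)&(P[...,2]>.015); 
    if o.sum(): rep(' clip',o)
m=np.zeros(c.shape[:2],bool); m[220:265,185:240]=True
rep('case',m&(P[...,2]>.155)&(P[...,2]<.18))
m=np.zeros(c.shape[:2],bool); m[220:260,305:326]=True
rep('handle',m&(P[...,2]>.09))
m=np.zeros(c.shape[:2],bool); m[190:212,280:310]=True
rep('lever',m&(P[...,2]>.07))
m=np.zeros(c.shape[:2],bool); m[212:260,268:298]=True
rep('deckbin',m&(P[...,2]>.06)&(P[...,2]<.09))
m=np.zeros(c.shape[:2],bool); m[210:270,185:330]=True
rep('plate',m&(P[...,2]>.003)&(P[...,2]<.012))
crop=c[180:300,180:425]; save('topc',cv2.resize(crop,None,fx=3.2,fy=3.2,interpolation=cv2.INTER_CUBIC))
d=np.load('scene.npz'); save('scenec',cv2.resize(d['c'][130:310,80:350],None,fx=2.9,fy=2.9,interpolation=cv2.INTER_CUBIC))
E
```

```text
bench z 0.001416250249037354
binA 241 ctr [ 0.5953 -0.2046] rect [ 595. -203.] [119.  65.] 23.7 z [0.051 0.059 0.064]
 clip 9 ctr [ 0.6489 -0.1809] rect [ 649. -181.] [ 2. 36.] 23.3 z [0.052 0.056 0.057]
binB 269 ctr [ 0.6127 -0.3741] rect [ 613. -373.] [120.  66.] 3.3 z [0.051 0.059 0.064]
 clip 11 ctr [ 0.554  -0.3757] rect [ 554. -375.] [ 0. 33.] 0.6 z [0.055 0.057 0.061]
binC 260 ctr [ 0.442  -0.3645] rect [ 443. -365.] [ 65. 120.] 33.5 z [0.051 0.06  0.065]
 clip 5 ctr [ 0.475  -0.4118] rect [ 475. -412.] [27.  3.] 28.5 z [0.058 0.06  0.064]
binD 234 ctr [ 0.4105 -0.2098] rect [ 411. -208.] [120.  64.] 71.9 z [0.051 0.06  0.065]
 clip 4 ctr [ 0.4261 -0.1523] rect [ 428. -153.] [ 1. 33.] 72.2 z [0.053 0.056 0.059]
case 537 ctr [0.4998 0.1948] rect [500. 195.] [65. 71.] 8.6 z [0.164 0.167 0.171]
handle 65 ctr [ 0.5284 -0.1117] rect [ 529. -112.] [35. 16.] 5.6 z [0.102 0.108 0.112]
lever 110 ctr [ 0.6363 -0.0527] rect [633. -43.] [31. 81.] 6.3 z [0.071 0.087 0.129]
deckbin 218 ctr [ 0.5191 -0.0063] rect [519.  -6.] [120.  64.] 6.2 z [0.064 0.073 0.078]
plate 3103 ctr [0.5068 0.0814] rect [510.  83.] [198. 486.] 0.2 z [0.003 0.007 0.011]
```

View pics/topc.png

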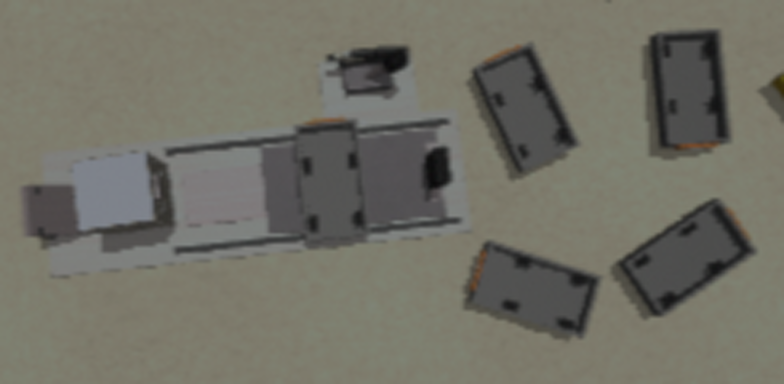

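View pics/scenec.png

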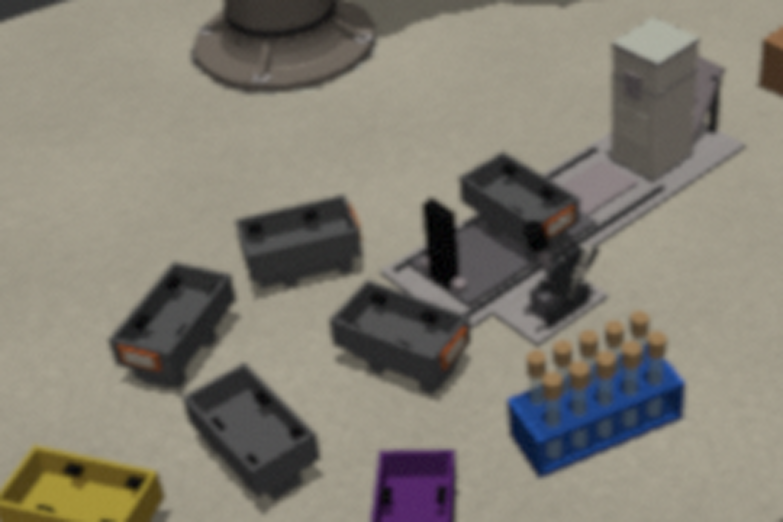

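```bash
cat >> h.py <<'E'
YS=np.radians(5.5)
def Rt(a,tilt=0):
    """tool down, tool x at yaw a (rad)"""
    x=np.array([np.cos(a),np.sin(a),0]); y=np.array([0,0,-1.]); return np.stack([x,y,np.cross(x,y)],1)
def pose():
    o=get_obs(); q=np.array(o['tool_rot']); return np.array(o['eef_pos']),Ro.from_quat(q[[1,2,3,0]]).as_matrix(),o
def go(*wps):
    """wps: (pos, R or yaw) ; prints turn (deg, tool axes, do first) then shift (mm, in turned tool frame)"""
    p,R,o=pose(); print('t%.1f'%o['t'],'p',np.round(p,4),'yaw %.1f'%np.degrees(np.arctan2(R[1,0],R[0,0])),'q',np.round(o['q'],2),'F',np.round(o['contact_force'],1),'w %.3f'%o['gripper_width'])
    for pt,Rg in wps:
        if np.ndim(Rg)==0: Rg=Rt(Rg)
        rv=np.degrees(Ro.from_matrix(R.T@Rg).as_rotvec()); d=Rg.T@(np.array(pt)-p)*1000
        print(' turn',np.round(rv,2),' shift mm',np.round(d,1)); p,R=np.array(pt),Rg
E
python3 - <<'E'
from h import *
p,R,o=pose(); print(np.round(R,3))
for k in(90,-90): go(([0.50,0.195,0.36],YS+np.radians(k)))
E
```

```text
[[ 0.439 -0.001 -0.898]
 [ 0.898 -0.002  0.439]
 [-0.002 -1.    -0.   ]]
t0.1 p [0.2963 0.6059 0.2304] yaw 63.9 q [-1.22  0.48  0.02  1.56 -0.01  1.11 -0.08] F [-0.2 -0.2  0.1] w 1.000
 turn [-2.000e-02 -3.156e+01 -1.000e-01]  shift mm [-428.5 -129.6 -163.4]
t0.1 p [0.2963 0.6059 0.2304] yaw 63.9 q [-1.22  0.48  0.02  1.56 -0.01  1.11 -0.08] F [-0.2 -0.2  0.1] w 1.000
 turn [ 1.3000e-01  1.4844e+02 -3.0000e-02]  shift mm [ 428.5 -129.6  163.4]
```

Request:
{"op": "play_rows", "data": {"increments": [[[0, -0.026, 0], [0, -6.3, 0]], [[0, -0.026, 0], [0, -6.3, 0]], [[0, -0.026, 0], [0, -6.3, 0]], [[0, -0.026, 0], [0, -6.3, 0]], [[0, -0.026, 0], [0, -6.3, 0]], [[-0.031, 0, -0.012], [0, 0, 0]], [[-0.031, 0, -0.012], [0, 0, 0]], [[-0.031, 0, -0.012], [0, 0, 0]], [[-0.031, 0, -0.012], [0, 0, 0]], [[-0.031, 0, -0.012], [0, 0, 0]], [[-0.031, 0, -0.012], [0, 0, 0]], [[-0.031, 0, -0.012], [0, 0, 0]], [[-0.031, 0, -0.012], [0, 0, 0]], [[-0.031, 0, -0.012], [0, 0, 0]], [[-0.031, 0, -0.012], [0, 0, 0]], [[-0.031, 0, -0.012], [0, 0, 0]], [[-0.031, 0, -0.012], [0, 0, 0]], [[-0.031, 0, -0.012], [0, 0, 0]], [[-0.025, 0, -0.007], [0, 0, 0]], [[0, 0, 0], [0, 0, 0]]]}}

```text
t: 1.77
eef_pos: [0.5016, 0.1889, 0.3611]
tool_rot: [0.477, -0.479, -0.52, 0.521]
contact_force: [0.1, -0.7, 0.3]
gripper_width: 0.999
```

```bash
python3 - <<'E'
from h import *
go(([0.50,0.195,0.36],YS+np.pi/2))
c,P,M,K=cam('wrist'); save('w1',c); np.savez('w1.npz',c=c,P=P)
print(np.round(M,3))
m=(P[...,2]>.155)&(P[...,2]<.18)
r=cv2.minAreaRect((P[m][:,:2]*1000).astype(np.float32)); print('case',np.round(r[0],1),np.round(r[1],1),r[2],np.median(P[m][:,2]))
E
```

```text
t1.8 p [0.5016 0.1889 0.3611] yaw 94.9 q [-0.62  0.14  0.16  1.72 -0.02  1.28  1.2 ] F [ 0.1 -0.7  0.3] w 0.999
 turn [ 0.02 -0.6  -0.16]  shift mm [6.2 1.1 1. ]
[[-0.085  0.961  0.263  0.436]
 [ 0.996  0.083  0.02   0.184]
 [-0.003  0.264 -0.964  0.504]
 [ 0.     0.     0.     1.   ]]
case [501.5 198.1] [65.3 70.7] 8.972334861755371 0.1665252097122545
```

View pics/w1.png

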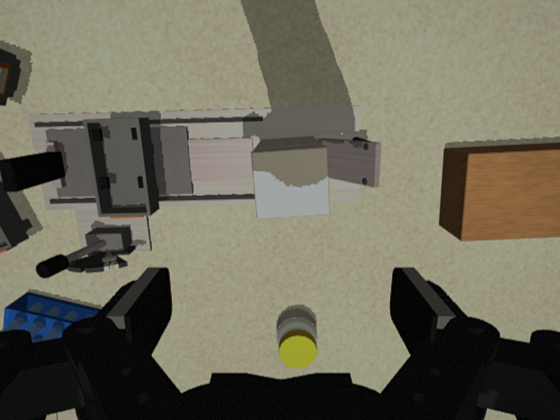

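The wrist view shows the case at (290,180), with the rest behind it to the right at (355,160). The blade is at (225,165), the deck bin at (120,165), the handle at (35,170) and the lever knob at (50,265). Next I'll fit the station axes.

```bash
python3 - <<'E'
from h import *
d=np.load('w1.npz'); c,P=d['c'].astype(int),d['P']; z=P[...,2]
def sub(a,b,e,f):
    m=np.zeros(z.shape,bool); m[b:f,a:e]=True; return m
def rect(n,m):
    r=cv2.minAreaRect((P[m][:,:2]*1000).astype(np.float32)); print(n,m.sum(),np.round(r[0],1),np.round(r[1],1),round(r[2],2),'z',np.round(np.percentile(z[m],[5,50,95]),4))
rect('bin',sub(75,100,165,222)&(z>.065)&(z<.085))
rect('handle',sub(0,140,70,200)&(z>.095))
m=sub(330,130,385,195)&(z>.03)&(z<.11); rect('rest',m)
X=P[m]; A=np.c_[X[:,:2],np.ones(len(X))]; k=np.linalg.lstsq(A,X[:,2],rcond=None)[0]; n=np.array([-k[0],-k[1],1]);n/=np.linalg.norm(n); print('rest n',n,'tilt from vert',np.pi/2-np.arccos(n[2]),'yaw',np.degrees(np.arctan2(n[0],-n[1])))
# foot line: plane at z=.006(+offset)
zb=np.nanmedian(z[350:360,370:385]) ; print('bench',np.nanmedian(z[60:90,400:500]),'plate',np.nanmedian(z[128:134,280:300]),np.nanmedian(z[140:190,200:245]))
for xx in(.48,.50,.52):print('foot y at x',xx,(.0065-k[2]-k[0]*xx)/k[1])
# rails via canny/hough lines in metric xy
gm=np.zeros((500,600),np.uint8)
b=(c.sum(2)<170)&sub(30,100,420,225)&(z<.03)
pts=P[b]
for nm,s in(('railtop',sub(165,110,262,130)),('railbot',sub(160,190,250,206))):
    Q=P[s&(c.sum(2)<200)&(z<.03)]; 
    v=cv2.fitLine((Q[:,:2]*1000).astype(np.float32),cv2.DIST_HUBER,0,.01,.01).ravel(); print(nm,len(Q),np.degrees(np.arctan2(v[1],v[0])),v[2:], np.median(Q[:,2]))
m=sub(20,255,70,280)&(z>.09); rect('knob',m); print(P[m].mean(0))
m=sub(35,225,135,280)&(z>.03); rect('lev',m)
E
```

```text
bin 2037 [520.5  -3.5] [119.4  65.9] 6.32 z [0.0656 0.0729 0.0751]
handle 683 [ 530.4 -109.1] [36.4 17.3] 5.34 z [0.0962 0.107  0.1091]
rest 2137 [487.5 275.1] [51.2 48.2] 6.23 z [0.0348 0.0698 0.0943]
rest n [ 0.06296485 -0.82563906  0.56067421] tilt from vert 0.5951998017519254 yaw 4.361046544595254
bench 0.0006431516479733501 plate 0.006572848566536199 0.011875180642547806
foot y at x 0.48 0.23341149611949813
foot y at x 0.5 0.23493673513643937
foot y at x 0.52 0.23646197415338058
railtop 365 -83.75669 [454.57123  96.50143] 0.010553962942901896
railbot 385 -84.41606 [559.03906   88.526024] 0.010341131953909233
knob 560 [630.2 -65.4] [18.9 25.8] 10.85 z [0.1012 0.1195 0.1278]
[ 0.6284595  -0.06226616  0.11735658]
lev 2361 [632.3 -38.7] [34.9 78.5] 6.39 z [0.0334 0.0682 0.1263]
```

```bash
sed -i 's/^YS=.*/YS=np.radians(5.9)/' h.py; python3 - <<'E'
from h import *
go(([0.501,0.197,0.361],np.radians(98.7)),([0.501,0.197,0.118],np.radians(98.7)))
E
```

```text
t1.8 p [0.5004 0.1922 0.3611] yaw 95.1 q [-0.62  0.14  0.15  1.72 -0.02  1.28  1.2 ] F [-1.   1.2  0.3] w 0.998
 turn [-0.02 -3.62 -0.06]  shift mm [ 4.6  0.1 -1.3]
 turn [0. 0. 0.]  shift mm [  0. 243.   0.]
```

Request:
{"op": "play_rows", "data": {"increments": [[[0.0045, 0, -0.001], [0, -3.6, 0]], [[0, 0.03, 0], [0, 0, 0]], [[0, 0.03, 0], [0, 0, 0]], [[0, 0.03, 0], [0, 0, 0]], [[0, 0.03, 0], [0, 0, 0]], [[0, 0.025, 0], [0, 0, 0]], [[0, 0.02, 0], [0, 0, 0]], [[0, 0.02, 0], [0, 0, 0]], [[0, 0.02, 0], [0, 0, 0]], [[0, 0.02, 0], [0, 0, 0]], [[0, 0.018, 0], [0, 0, 0]], [[0, 0, 0], [0, 0, 0]], [[0, 0, 0], [0, 0, 0]]], "gripper": 0.0854, "grip_force": 20}}

```text
t: 2.9
eef_pos: [0.4988, 0.2011, 0.1176]
tool_rot: [0.459, -0.458, -0.537, 0.539]
contact_force: [-0.3, 0.3, -0.4]
gripper_width: 1.002
```

```bash
python3 - <<'E'
from h import *
go(([0.501,0.197,0.118],np.radians(98.7)))
c,P,M,K=cam('wrist'); save('w2',c)
E
```

```text
t2.9 p [0.4988 0.2011 0.1176] yaw 99.1 q [-0.59  0.4   0.11  1.99 -0.07  0.76  1.29] F [-0.3  0.3 -0.4] w 1.002
 turn [-0.15  0.42 -0.02]  shift mm [-4.4 -0.4 -1.6]
```

View pics/w2.png

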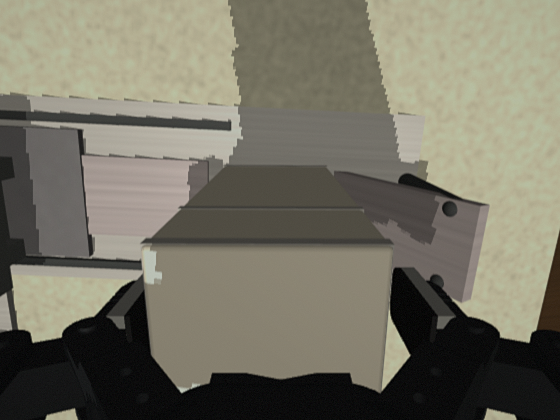

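The case sits between the open fingers, with clearance on both sides. I'll close gently, square it to the station and take up the gap to the rest.

Request:
{"op": "play_rows", "data": {"increments": [[[0, 0, 0], [0, 0, 0]], [[0, 0, 0], [0, 0, 0]], [[0, 0, 0], [0, 0, 0]], [[0, 0, 0], [0, 0, 0]], [[0, 0, 0], [0, 0, 0]], [[0, 0, 0], [0, 1.0, 0]], [[0, 0, 0], [0, 1.0, 0]], [[0, 0, 0], [0, 1.0, 0]], [[0, 0, 0], [0, 0, 0]], [[0, 0, 0], [0, 0, 0]]], "gripper": 0.05, "grip_force": 20}}

```text
t: 3.78
eef_pos: [0.5001, 0.2005, 0.1193]
tool_rot: [-0.473, 0.473, 0.526, -0.525]
contact_force: [-1.0, -1.8, 7.1]
gripper_width: 0.82
```

```bash
python3 - <<'E'
from h import *
go(([0.501,0.197,0.118],YS+np.pi/2))
p,R,o=pose(); ex=np.array([np.cos(YS),np.sin(YS)]);ey=np.array([-ex[1],ex[0]]);print('u,v',p[:2]@ex,p[:2]@ey)
E
```

```text
t3.8 p [0.5001 0.2005 0.1193] yaw 96.0 q [-0.6   0.39  0.13  1.99 -0.07  0.76  1.25] F [-1.  -1.8  7.1] w 0.820
 turn [0.04 0.13 0.04]  shift mm [-3.6  1.3 -0.5]
u,v 0.5180953648778679 0.14806639479814906
```

Request:
{"op": "play_rows", "data": {"increments": [[[0, 0, 0], [0, 0, 0]], [[0, 0, 0], [0, 0, 0]], [[0, 0, 0], [0, 0, 0]], [[0.002, -0.0006, 0], [0, 0, 1]], [[0.004, -0.0012, 0], [0, 0, 2]], [[0.004, -0.0012, 0], [0, 0, 2]], [[0.004, -0.0012, 0], [0, 0, 2]], [[0.004, -0.0012, 0], [0, 0, 2]], [[0.004, -0.0012, 0], [0, 0, 2]], [[0.002, -0.0006, 0], [0, 0, 1]], [[0, 0, 0], [0, 0, 0]]], "gripper": 0.076}}

```text
t: 4.7
eef_pos: [0.4969, 0.2266, 0.123]
tool_rot: [0.415, -0.525, -0.474, 0.573]
contact_force: [0.0, 0.3, -0.3]
gripper_width: 0.889
```

```bash
cat >> h.py <<'E'
ex=np.array([np.cos(YS),np.sin(YS),0]);ey=np.array([-ex[1],ex[0],0])
def st():
    p,R,o=pose(); print('t%.1f'%o['t'],'u %.4f v %.4f z %.4f'%(p@ex,p@ey,p[2]),'tilt %.2f'%np.degrees(np.arctan2(-R[:,1]@ey,-R[2,1])),'side %.2f'%np.degrees(R[:,1]@ex),'yaw %.1f'%np.degrees(np.arctan2(R[1,0],R[0,0])),'q',np.round(o['q'],2),'F',np.round(o['contact_force'],1),'w %.3f'%o['gripper_width'])
E
python3 - <<'E'
from h import *
st()
c,P,M,K=cam('scene')
save('s2',cv2.resize(c[120:220,260:360],None,fx=6,fy=6,interpolation=cv2.INTER_CUBIC))
E
```

```text
t4.7 u 0.5176 v 0.1743 z 0.1230 tilt 11.99 side 0.05 yaw 96.2 q [-0.81  0.45  0.21  1.92  0.12  0.89  0.98] F [ 0.   0.3 -0.3] w 0.889
```

View pics/s2.png

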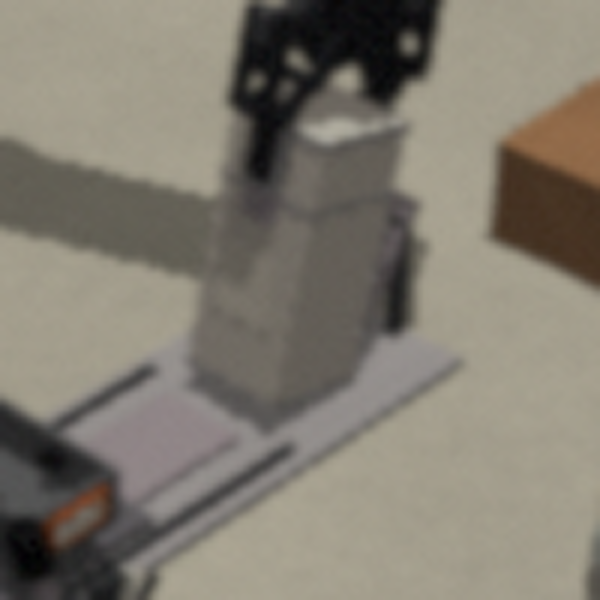

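It's tipping cleanly at about 11°, and the rear edge is staying put. I'll carry on to the rest.

Request:
{"op": "play_rows", "data": {"increments": [[[0.002, -0.0006, 0], [0, 0, 1]], [[0.004, -0.0012, 0], [0, 0, 2]], [[0.004, -0.0012, 0], [0, 0, 2]], [[0.004, -0.0012, 0], [0, 0, 2]], [[0.004, -0.0012, 0], [0, 0, 2]], [[0.004, -0.0012, 0], [0, 0, 2]], [[0.004, -0.0012, 0], [0, 0, 2]], [[0.003, -0.0009, 0], [0, 0, 1.5]], [[0.003, -0.0009, 0], [0, 0, 1.5]], [[0.002, -0.0006, 0], [0, 0, 1]], [[0.002, -0.0006, 0], [0, 0, 1]], [[0.002, -0.0006, 0], [0, 0, 1]], [[0, 0, 0], [0, 0, 0]], [[0, 0, 0], [0, 0, 0]]]}}

```text
t: 5.92
eef_pos: [0.4932, 0.2638, 0.1205]
tool_rot: [0.315, -0.596, -0.38, 0.633]
contact_force: [-0.0, -0.4, 0.6]
gripper_width: 0.89
```

```bash
python3 - <<'E'
from h import *
st()
c,P,M,K=cam('scene')
save('s3',cv2.resize(c[120:220,260:360],None,fx=6,fy=6,interpolation=cv2.INTER_CUBIC))
E
```

```text
t5.9 u 0.5177 v 0.2117 z 0.1205 tilt 31.03 side 0.06 yaw 96.1 q [-1.04  0.61  0.28  1.77  0.28  1.14  0.74] F [-0.  -0.4  0.6] w 0.890
```

View pics/s3.png

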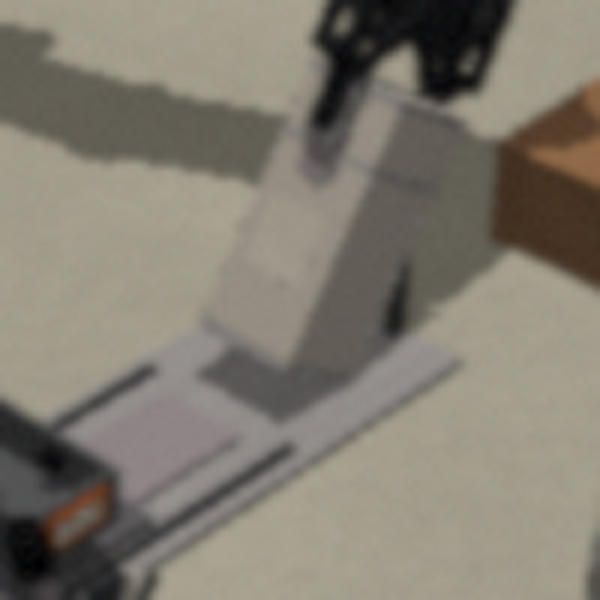

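Request:
{"op": "play_rows", "data": {"increments": [[[0, 0, 0], [0, 0, 0]], [[0, 0, 0], [0, 0, 0]], [[0, 0, 0], [0, 0, 0]], [[0, -0.01, 0], [0, 0, 0]], [[0, -0.015, 0], [0, 0, 0]], [[0, -0.02, 0], [0, 0, 0]], [[0, -0.03, 0], [0, 0, 0]], [[0, -0.03, 0], [0, 0, 0]], [[0, -0.03, 0], [0, 0, 0]], [[0, -0.01, 0], [0, 0, -6.2]], [[0, -0.01, 0], [0, 0, -6.2]], [[0, -0.01, 0], [0, 0, -6.2]], [[0, -0.01, 0], [0, 0, -6.2]], [[0, -0.01, 0], [0, 0, -6.2]], [[0, 0, 0], [0, 0, 0]]], "gripper": 0.0854}}

```text
t: 7.22
eef_pos: [0.4875, 0.3445, 0.2876]
tool_rot: [-0.475, 0.475, 0.527, -0.521]
contact_force: [0.8, -2.0, -0.4]
gripper_width: 0.996
```

```bash
python3 - <<'E'
from h import *
st()
h=0.5165*ex+ey*(-.1028*.5304+.9947*-.1091); print('handle',h)
h[:2]=.5304,-.1091
go((h+[0,0,.32],YS+np.pi/2),(h+[0,0,.088],YS+np.pi/2))
E
```

```text
t7.2 u 0.5203 v 0.2926 z 0.2876 tilt -0.35 side 0.32 yaw 95.6 q [-0.88  0.3   0.21  1.7  -0.07  1.14  1.01] F [ 0.8 -2.  -0.4] w 0.996
handle [ 0.53052401 -0.10909086  0.        ]
t7.2 p [0.4875 0.3445 0.2876] yaw 95.6 q [-0.88  0.3   0.21  1.7  -0.07  1.14  1.01] F [ 0.8 -2.  -0.4] w 0.996
 turn [ 0.32 -0.31  0.35]  shift mm [-455.7  -32.4    3.9]
 turn [0. 0. 0.]  shift mm [  0. 232.   0.]
```

Request:
{"op": "play_rows", "data": {"increments": [[[-0.015, -0.004, 0], [0.3, -0.3, 0.3]], [[-0.026, -0.004, 0], [0, 0, 0]], [[-0.03, -0.004, 0], [0, 0, 0]], [[-0.03, -0.004, 0], [0, 0, 0]], [[-0.03, -0.004, 0], [0, 0, 0]], [[-0.03, -0.004, 0], [0, 0, 0]], [[-0.03, -0.004, 0], [0, 0, 0]], [[-0.03, -0.004, 0], [0, 0, 0]], [[-0.03, 0, 0], [0, 0, 0]], [[-0.03, 0, 0], [0, 0, 0]], [[-0.03, 0, 0], [0, 0, 0]], [[-0.03, 0, 0], [0, 0, 0]], [[-0.03, 0, 0.002], [0, 0, 0]], [[-0.03, 0, 0.002], [0, 0, 0]], [[-0.025, 0, 0], [0, 0, 0]], [[-0.02, 0, 0], [0, 0, 0]], [[-0.01, 0, 0], [0, 0, 0]], [[0, 0, 0], [0, 0, 0]]]}}

```text
t: 8.72
eef_pos: [0.5303, -0.1065, 0.317]
tool_rot: [0.472, -0.472, -0.523, 0.53]
contact_force: [-0.2, 0.2, 0.6]
gripper_width: 1.003
```

```bash
python3 - <<'E'
from h import *
c,P,M,K=cam('wrist'); z=P[...,2]
save('w4',c)
m=(z>.098)&(z<.115)&(np.hypot(P[...,0]-.53,P[...,1]+.109)<.03)
r=cv2.minAreaRect((P[m][:,:2]*1000).astype(np.float32)); print(m.sum(),r,np.median(z[m]))
h=np.array([r[0][0],r[0][1],0])/1000; print('uv',h@ex,h@ey)
go((h+[0,0,.32],YS+np.pi/2),(h+[0,0,.076],YS+np.pi/2))
E
```

```text
605 ((530.5081176757812, -109.9806900024414), (36.279415130615234, 15.737283706665039), 5.799559116363525) 0.1077733321344701
uv 0.5163927250326662 -0.1639303773760399
t8.8 p [ 0.5305 -0.1045  0.3169] yaw 96.3 q [-0.34  0.19  0.49  1.79 -0.09  1.19  1.85] F [-0.   0.3  0.5] w 1.000
 turn [-0.45  0.44 -0.35]  shift mm [-5.5 -3.1  0.6]
 turn [0. 0. 0.]  shift mm [  0. 244.   0.]
```

Request:
{"op": "play_rows", "data": {"increments": [[[-0.0055, 0, 0.0005], [-0.4, 0.4, -0.3]], [[0, 0.03, 0], [0, 0, 0]], [[0, 0.035, 0], [0, 0, 0]], [[0, 0.035, 0], [0, 0, 0]], [[0, 0.035, 0], [0, 0, 0]], [[0, 0.03, 0], [0, 0, 0]], [[0, 0.03, 0], [0, 0, 0]], [[0, 0.025, 0], [0, 0, 0]], [[0, 0.02, 0], [0, 0, 0]], [[0, 0, 0], [0, 0, 0]], [[0, 0, 0], [0, 0, 0]]]}}

```text
t: 9.68
eef_pos: [0.5306, -0.109, 0.0769]
tool_rot: [-0.473, 0.473, 0.526, -0.526]
contact_force: [-0.1, 0.2, 0.0]
gripper_width: 1.003
```

Request:
{"op": "play_rows", "data": {"increments": [[[0, 0, 0], [0, 0, 0]], [[0, 0, 0], [0, 0, 0]], [[0, 0, 0], [0, 0, 0]], [[0, 0, 0], [0, 0, 0]], [[0, 0, 0], [0, 0, 0]], [[0, 0, 0], [0, 0, 0]], [[0, 0, 0], [0, 0, 0]], [[0, 0, 0], [0, 0, 0]]], "gripper": 0.005, "grip_force": 50}}

```text
t: 10.35
eef_pos: [0.5315, -0.1103, 0.0782]
tool_rot: [-0.473, 0.474, 0.526, -0.525]
contact_force: [-1.4, -0.2, 6.1]
gripper_width: 0.179
```

```bash
python3 - <<'E'
from h import *
st()
E
```

```text
t10.3 u 0.5174 v -0.1644 z 0.0782 tilt 0.00 side 0.14 yaw 96.0 q [-0.22  0.49  0.39  2.02 -0.29  0.68  2.04] F [-1.4 -0.2  6.1] w 0.179
```

Request:
{"op": "play_rows", "data": {"increments": [[[0.003, 0, 0], [0, 0, 0]], [[0.005, 0, 0], [0, 0, 0]], [[0.006, 0, 0], [0, 0, 0]], [[0.006, 0, 0], [0, 0, 0]], [[0.006, 0, 0], [0, 0, 0]], [[0.006, 0, 0], [0, 0, 0]], [[0.006, 0, 0], [0, 0, 0]], [[0.006, 0, 0], [0, 0, 0]], [[0.006, 0, 0], [0, 0, 0]], [[0.006, 0, 0], [0, 0, 0]], [[0.005, 0, 0], [0, 0, 0]], [[0.004, 0, 0], [0, 0, 0]], [[0.003, 0, 0], [0, 0, 0]], [[0.002, 0, 0], [0, 0, 0]], [[0.001, 0, 0], [0, 0, 0]], [[0.0005, 0, 0], [0, 0, 0]], [[0, 0, 0], [0, 0, 0]]]}}

```text
t: 11.77
eef_pos: [0.5238, -0.041, 0.0782]
tool_rot: [-0.473, 0.475, 0.525, -0.525]
contact_force: [-2.3, -6.0, 7.0]
gripper_width: 0.18
```

```bash
python3 - <<'E'
from h import *
st()
c,P,M,K=cam('scene')
save('s4',cv2.resize(c[120:240,220:360],None,fx=4.5,fy=4.5,interpolation=cv2.INTER_CUBIC))
E
```

```text
t11.8 u 0.5168 v -0.0946 z 0.0782 tilt 0.10 side 0.12 yaw 95.9 q [-0.36  0.47  0.4   2.06 -0.28  0.66  1.9 ] F [-2.3 -6.   7. ] w 0.180
```

View pics/s4.png

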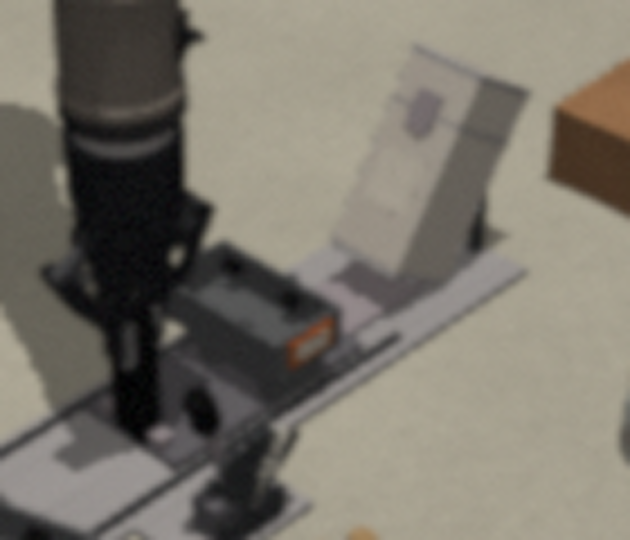

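The sled is in by about 70 mm with the blade under the leaning case. I'll press on to the stop to make sure.

Request:
{"op": "play_rows", "data": {"increments": [[[0.0015, 0, 0], [0, 0, 0]], [[0.001, 0, 0], [0, 0, 0]], [[0.001, 0, 0], [0, 0, 0]], [[0, 0, 0], [0, 0, 0]], [[0, 0, 0], [0, 0, 0]]]}}

```text
t: 12.23
eef_pos: [0.5238, -0.0409, 0.0782]
tool_rot: [0.472, -0.476, -0.524, 0.525]
contact_force: [0.4, -14.6, 3.0]
gripper_width: 0.179
```

```bash
python3 - <<'E'
from h import *
st()
E
```

```text
t12.2 u 0.5168 v -0.0946 z 0.0782 tilt 0.32 side 0.18 yaw 95.7 q [-0.36  0.47  0.4   2.06 -0.28  0.66  1.89] F [  0.4 -14.6   3. ] w 0.179
```

Request:
{"op": "play_rows", "data": {"increments": [[[0, 0, 0], [0, 0, 0]], [[0, 0, 0], [0, 0, 0]], [[0, 0, 0], [0, 0, 0]], [[0, 0, 0], [0, 0, 0]], [[0, 0, 0], [0, 0, 0]], [[0, -0.01, 0], [0, 0, 0]], [[0, -0.02, 0], [0, 0, 0]], [[0, -0.035, 0], [0, 0, 0]], [[0, -0.035, 0], [0, 0, 0]], [[0, -0.035, 0], [0, 0, 0]], [[0, -0.035, 0], [0, 0, 0]], [[0, -0.035, 0], [0, 0, 0]], [[0, -0.015, 0], [0, 0, 0]], [[0.015, 0, 0], [0, 0, 0]], [[0.025, 0, 0], [0, 0, 0]], [[0.03, 0, 0], [0, 0, 0]], [[0.03, 0, 0], [0, 0, 0]], [[0.03, 0, 0], [0, 0, 0]], [[0.03, 0, 0], [0, 0, 0]], [[0.03, 0, 0], [0, 0, 0]]], "gripper": 0.0854, "grip_force": 20}}

```text
t: 13.9
eef_pos: [0.5028, 0.1546, 0.2984]
tool_rot: [-0.473, 0.474, 0.526, -0.525]
contact_force: [0.5, 0.6, 0.1]
gripper_width: 0.996
```

Request:
{"op": "play_rows", "data": {"increments": [[[0.03, 0, 0], [0, 0, 0]], [[0.03, 0, 0], [0, 0, 0]], [[0.03, 0, 0], [0, 0, 0]], [[0.03, 0, 0], [0, 0, 0]], [[0.03, 0, 0], [0, 0, 0]], [[0.025, 0, 0], [0, 0, 0]], [[0.01, 0, 0], [0, 0, 0]], [[0, 0, 0], [0, 0, 6.2]], [[0, 0, 0], [0, 0, 6.2]], [[0, 0, 0], [0, 0, 6.2]], [[0, 0, 0], [0, 0, 6.2]], [[0, 0, 0], [0, 0, 6.2]], [[0, 0, 0], [0, 0, 0]], [[0, 0, 0], [0, 0, 0]]]}}

```text
t: 15.07
eef_pos: [0.4836, 0.338, 0.2966]
tool_rot: [0.315, -0.596, -0.38, 0.633]
contact_force: [0.5, -1.3, 0.5]
gripper_width: 1.001
```

```bash
cat >> h.py <<'E'
def Rtilt(deg): return Rt(YS+np.pi/2)@Ro.from_rotvec([0,0,np.radians(deg)]).as_matrix()
def S(u,v,z): return u*ex+v*ey+np.array([0,0,z])
E
python3 - <<'E'
from h import *
st()
t=np.radians(31)
go((S(.5177,.2117+.14*np.sin(t),.1205+.14*np.cos(t)),Rtilt(31)),(S(.5177,.2117,.1205),Rtilt(31)))
c,P,M,K=cam('scene')
# case face cluster check: fit plane of case front from scene camera
E
```

```text
t15.1 u 0.5158 v 0.2865 z 0.2966 tilt 30.99 side 0.10 yaw 96.0 q [-1.14  0.5   0.33  1.52  0.25  1.52  0.8 ] F [ 0.5 -1.3  0.5] w 1.001
t15.1 p [0.4836 0.338  0.2966] yaw 96.0 q [-1.14  0.5   0.33  1.52  0.25  1.52  0.8 ] F [ 0.5 -1.3  0.5] w 1.001
 turn [0.1  0.11 0.01]  shift mm [26.6 49.5 -1.9]
 turn [0. 0. 0.]  shift mm [ -0. 140.  -0.]
```

Request:
{"op": "play_rows", "data": {"increments": [[[0.014, 0.025, -0.001], [0.1, 0.1, 0]], [[0.013, 0.025, -0.001], [0, 0, 0]], [[0, 0.025, 0], [0, 0, 0]], [[0, 0.025, 0], [0, 0, 0]], [[0, 0.025, 0], [0, 0, 0]], [[0, 0.02, 0], [0, 0, 0]], [[0, 0.015, 0], [0, 0, 0]], [[0, 0.01, 0], [0, 0, 0]], [[0, 0.01, 0], [0, 0, 0]], [[0, 0.01, 0], [0, 0, 0]], [[0, 0, 0], [0, 0, 0]], [[0, 0, 0], [0, 0, 0]]]}}

```text
t: 16.12
eef_pos: [0.4942, 0.263, 0.121]
tool_rot: [0.317, -0.597, -0.379, 0.632]
contact_force: [0.5, -0.0, 0.1]
gripper_width: 1.001
```

```bash
python3 - <<'E'
from h import *
st()
c,P,M,K=cam('wrist'); save('w5',c)
E
```

```text
t16.1 u 0.5186 v 0.2108 z 0.1210 tilt 30.98 side -0.00 yaw 95.7 q [-1.06  0.62  0.32  1.77  0.26  1.13  0.75] F [ 0.5 -0.   0.1] w 1.001
```

View pics/w5.png

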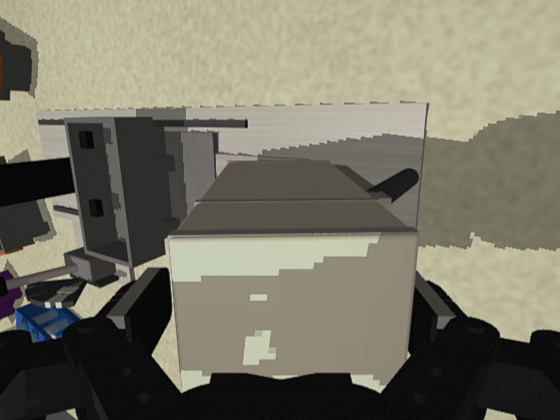

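Request:
{"op": "play_rows", "data": {"increments": [[[0, 0, 0], [0, 0, 0]], [[0, 0, 0], [0, 0, 0]], [[0, 0, 0], [0, 0, 0]], [[-0.002, 0.0006, 0], [0, 0, -1]], [[-0.002, 0.0006, 0], [0, 0, -1]], [[-0.002, 0.0006, 0], [0, 0, -1]], [[-0.002, 0.0006, 0], [0, 0, -1]], [[-0.002, 0.0006, 0], [0, 0, -1]], [[-0.002, 0.0006, 0], [0, 0, -1]], [[-0.002, 0.0006, 0], [0, 0, -1]], [[-0.002, 0.0006, 0], [0, 0, -1]], [[-0.002, 0.0006, 0], [0, 0, -1]], [[-0.002, 0.0006, 0], [0, 0, -1]], [[-0.002, 0.0006, 0], [0, 0, -1]], [[-0.002, 0.0006, 0], [0, 0, -1]], [[-0.002, 0.0006, 0], [0, 0, -1]], [[0, 0, 0], [0, 0, 0]]], "gripper": 0.076}}

```text
t: 17.58
eef_pos: [0.4971, 0.235, 0.125]
tool_rot: [0.387, -0.551, -0.444, 0.591]
contact_force: [0.4, -0.3, -0.4]
gripper_width: 0.892
```

```bash
python3 - <<'E'
from h import *
st()
go((S(.518,.184,.124),Rtilt(18)))
E
```

```text
t17.6 u 0.5186 v 0.1827 z 0.1250 tilt 17.95 side 0.02 yaw 95.7 q [-0.92  0.49  0.28  1.88  0.17  0.96  0.9 ] F [ 0.4 -0.3 -0.4] w 0.892
t17.6 p [0.4971 0.235  0.125 ] yaw 95.7 q [-0.92  0.49  0.28  1.88  0.17  0.96  0.9 ] F [ 0.4 -0.3 -0.4] w 0.892
 turn [ 0.02 -0.23  0.05]  shift mm [1.6 0.6 0.6]
```

Request:
{"op": "play_rows", "data": {"increments": [[[-0.002, 0.0004, 0], [0, 0, -1]], [[-0.002, 0.0004, 0], [0, 0, -1]], [[-0.002, 0.0004, 0], [0, 0, -1]], [[-0.002, 0.0004, 0], [0, 0, -1]], [[-0.002, 0.0004, 0], [0, 0, -1]], [[-0.002, 0.0004, 0], [0, 0, -1]], [[-0.002, 0.0004, 0], [0, 0, -1]], [[-0.002, 0.0004, 0], [0, 0, -1]], [[-0.002, 0.0004, 0], [0, 0, -1]], [[-0.002, 0.0004, 0], [0, 0, -1]], [[-0.002, 0.0004, 0], [0, 0, -1]], [[-0.002, 0.0004, 0], [0, 0, -1]], [[-0.002, 0.0004, 0], [0, 0, -1]], [[-0.002, 0.0004, 0], [0, 0, -1]], [[-0.002, 0.0004, 0], [0, 0, -1]], [[-0.002, 0.0004, 0], [0, 0, -1]], [[-0.002, 0.0004, 0], [0, 0, -1]], [[-0.002, 0.0004, 0], [0, 0, -1]], [[0, 0, 0], [0, 0, 0]], [[0, 0, 0], [0, 0, 0]]]}}

```text
t: 19.25
eef_pos: [0.5004, 0.1998, 0.1235]
tool_rot: [-0.474, 0.474, 0.525, -0.524]
contact_force: [1.0, -0.3, 0.3]
gripper_width: 0.89
```

```bash
python3 - <<'E'
from h import *
st()
c,P,M,K=cam('wrist'); z=P[...,2]
m=(z>.155)&(z<.19)&(abs(P@ex-.517)<.03)&(abs(P@ey-.147)<.05)
X=P[m]; A=np.c_[X@ex-.517,X@ey-.147,np.ones(len(X))]; print('top plane',m.sum(),np.linalg.lstsq(A,X[:,2],rcond=None)[0],'v rng',np.percentile(X@ey,[1,99]),'u',np.percentile(X@ex,[1,99]))
c,P,M,K=cam('scene')
save('s5',cv2.resize(c[120:240,220:360],None,fx=4.5,fy=4.5,interpolation=cv2.INTER_CUBIC))
E
```

```text
t19.2 u 0.5183 v 0.1473 z 0.1235 tilt -0.02 side 0.06 yaw 95.8 q [-0.63  0.39  0.16  1.99 -0.09  0.77  1.26] F [ 1.  -0.3  0.3] w 0.890
top plane 39042 [ 0.02623994 -0.00986615  0.17321266] v rng [0.09806218 0.19583117] u [0.48745482 0.53102371]
```

View pics/s5.png

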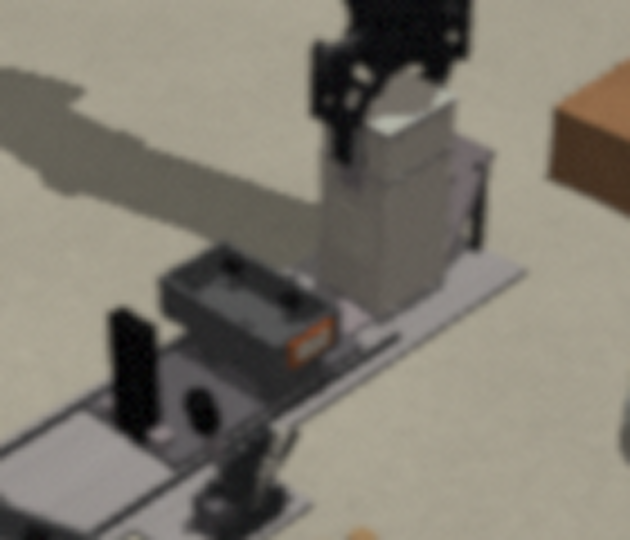

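The case is upright on the blade. I'll open the fingers fully, withdraw and go to the handle.

Request:
{"op": "play_rows", "data": {"increments": [[[-0.001, 0, 0], [0, 0, 0]], [[-0.001, 0, 0], [0, 0, 0]], [[-0.001, 0, 0], [0, 0, 0]], [[0, 0, 0], [0, 0, 0]], [[0, 0, 0], [0, 0, 0]]]}}

```text
t: 19.77
eef_pos: [0.5007, 0.1972, 0.1235]
tool_rot: [-0.474, 0.474, 0.525, -0.524]
contact_force: [-0.3, -0.3, 0.6]
gripper_width: 0.891
```

Request:
{"op": "play_rows", "data": {"increments": [[[0.001, 0, 0], [0, 0, 0]], [[0.001, 0, 0], [0, 0, 0]], [[0, 0, 0], [0, 0, 0]], [[0, -0.01, 0], [0, 0, 0]], [[0, -0.02, 0], [0, 0, 0]], [[0, -0.03, 0], [0, 0, 0]], [[0, -0.03, 0], [0, 0, 0]], [[0, -0.03, 0], [0, 0, 0]], [[0, -0.03, 0], [0, 0, 0]], [[0, -0.03, 0], [0, 0, 0]], [[0, -0.02, 0], [0, 0, 0]], [[-0.02, 0, 0], [0, 0, 0]], [[-0.03, 0, 0], [0, 0, 0]], [[-0.03, 0, 0], [0, 0, 0]], [[-0.03, 0, 0], [0, 0, 0]], [[-0.03, 0, 0], [0, 0, 0]], [[-0.03, 0, 0], [0, 0, 0]], [[-0.03, 0, 0], [0, 0, 0]], [[-0.02, 0, 0], [0, 0, 0]], [[-0.02, 0, 0], [0, 0, 0]]], "gripper": 0.0854}}

```text
t: 21.43
eef_pos: [0.5243, -0.0416, 0.3244]
tool_rot: [-0.474, 0.475, 0.525, -0.524]
contact_force: [-0.5, 0.3, 0.6]
gripper_width: 1.002
```

```bash
python3 - <<'E'
from h import *
st()
c,P,M,K=cam('wrist'); z=P[...,2]
m=(z>.16)&(z<.185)&(abs(P@ex-.517)<.04)&(abs(P@ey-.147)<.06)
if m.sum()>50:
    X=P[m]; A=np.c_[X@ex-.517,X@ey-.147,np.ones(len(X))]; print('top plane',m.sum(),np.linalg.lstsq(A,X[:,2],rcond=None)[0],'v rng',np.percentile(X@ey,[1,99]),'u',np.percentile(X@ex,[1,99]))
    print(cv2.minAreaRect((X[:,:2]*1000).astype(np.float32)))
go((S(.5168,-.0946,.32),YS+np.pi/2),(S(.5168,-.0946,.077),YS+np.pi/2))
E
```

```text
t21.4 u 0.5173 v -0.0953 z 0.3244 tilt -0.01 side 0.11 yaw 95.7 q [-0.37  0.15  0.37  1.81 -0.06  1.19  1.69] F [-0.5  0.3  0.6] w 1.002
top plane 2807 [-0.00060115  0.19455736  0.17538492] v rng [0.11202361 0.13885462] u [0.4860693  0.55011723]
((502.4244079589844, 179.08663940429688), (65.08782958984375, 30.299978256225586), 6.550813674926758)
t21.5 p [ 0.5244 -0.046   0.3245] yaw 95.4 q [-0.36  0.15  0.38  1.81 -0.06  1.19  1.7 ] F [-0.9 -4.2  1.7] w 0.998
 turn [ 0.12 -0.46 -0.12]  shift mm [5.1 4.5 0. ]
 turn [0. 0. 0.]  shift mm [  0. 243.   0.]
```

Request:
{"op": "play_rows", "data": {"increments": [[[0.002, 0.03, 0], [0, 0, 0]], [[0, 0.035, 0], [0, 0, 0]], [[0, 0.035, 0], [0, 0, 0]], [[0, 0.035, 0], [0, 0, 0]], [[0, 0.035, 0], [0, 0, 0]], [[0, 0.03, 0], [0, 0, 0]], [[0, 0.025, 0], [0, 0, 0]], [[0, 0.02, 0], [0, 0, 0]], [[0, 0, 0], [0, 0, 0]], [[0, 0, 0], [0, 0, 0]]]}}

```text
t: 22.32
eef_pos: [0.5243, -0.0376, 0.0785]
tool_rot: [0.474, -0.474, -0.525, 0.525]
contact_force: [-0.2, -0.2, 0.6]
gripper_width: 1.002
```

```bash
python3 - <<'E'
from h import *
st()
E
```

```text
t22.3 u 0.5176 v -0.0912 z 0.0785 tilt -0.00 side -0.03 yaw 95.8 q [-0.29  0.45  0.3   2.05 -0.21  0.66  1.82] F [-0.2 -0.2  0.6] w 1.002
```

Request:
{"op": "play_rows", "data": {"increments": [[[-0.0033, 0, 0], [0, 0, 0]], [[0, 0, 0], [0, 0, 0]], [[0, 0, 0], [0, 0, 0]], [[0, 0, 0], [0, 0, 0]], [[0, 0, 0], [0, 0, 0]], [[0, 0, 0], [0, 0, 0]], [[0, 0, 0], [0, 0, 0]], [[0, 0, 0], [0, 0, 0]], [[0, 0, 0], [0, 0, 0]]], "gripper": 0.005, "grip_force": 50}}

```text
t: 23.07
eef_pos: [0.5253, -0.0408, 0.0791]
tool_rot: [-0.473, 0.474, 0.525, -0.524]
contact_force: [-1.8, -0.4, 6.3]
gripper_width: 0.177
```

Request:
{"op": "play_rows", "data": {"increments": [[[-0.001, 0, 0], [0, 0, 0]], [[-0.002, 0, 0], [0, 0, 0]], [[-0.003, 0, 0], [0, 0, 0]], [[-0.004, 0, 0], [0, 0, 0]], [[-0.005, 0, 0], [0, 0, 0]], [[-0.005, 0, 0], [0, 0, 0]], [[-0.005, 0, 0], [0, 0, 0]], [[-0.005, 0, 0], [0, 0, 0]], [[-0.005, 0, 0], [0, 0, 0]], [[-0.005, 0, 0], [0, 0, 0]], [[-0.005, 0, 0], [0, 0, 0]], [[-0.005, 0, 0], [0, 0, 0]], [[-0.005, 0, 0], [0, 0, 0]], [[-0.004, 0, 0], [0, 0, 0]], [[-0.004, 0, 0], [0, 0, 0]], [[-0.003, 0, 0], [0, 0, 0]], [[-0.002, 0, 0], [0, 0, 0]], [[-0.001, 0, 0], [0, 0, 0]], [[-0.001, 0, 0], [0, 0, 0]], [[0, 0, 0], [0, 0, 0]]]}}

```text
t: 24.73
eef_pos: [0.5328, -0.1089, 0.0791]
tool_rot: [-0.473, 0.474, 0.526, -0.524]
contact_force: [-0.9, 3.5, 5.5]
gripper_width: 0.176
```

```bash
python3 - <<'E'
from h import *
st()
E
```

```text
t24.7 u 0.5188 v -0.1631 z 0.0791 tilt -0.09 side 0.13 yaw 95.9 q [-0.15  0.48  0.3   2.01 -0.22  0.68  1.97] F [-0.9  3.5  5.5] w 0.176
```

Request:
{"op": "play_rows", "data": {"increments": [[[-0.001, 0, 0], [0, 0, 0]], [[-0.001, 0, 0], [0, 0, 0]], [[-0.001, 0, 0], [0, 0, 0]], [[-0.001, 0, 0], [0, 0, 0]], [[0, 0, 0], [0, 0, 0]], [[0, 0, 0], [0, 0, 0]]]}}

```text
t: 25.23
eef_pos: [0.5329, -0.1104, 0.0791]
tool_rot: [-0.474, 0.472, 0.527, -0.524]
contact_force: [-2.0, 10.3, 9.2]
gripper_width: 0.18
```

```bash
python3 - <<'E'
from h import *
st()
c,P,M,K=cam('scene')
save('s6',cv2.resize(c[120:260,200:360],None,fx=4,fy=4,interpolation=cv2.INTER_CUBIC))
E
```

```text
t25.2 u 0.5188 v -0.1646 z 0.0791 tilt -0.25 side 0.08 yaw 96.0 q [-0.14  0.48  0.3   2.01 -0.22  0.68  1.97] F [-2.  10.3  9.2] w 0.180
```

View pics/s6.png

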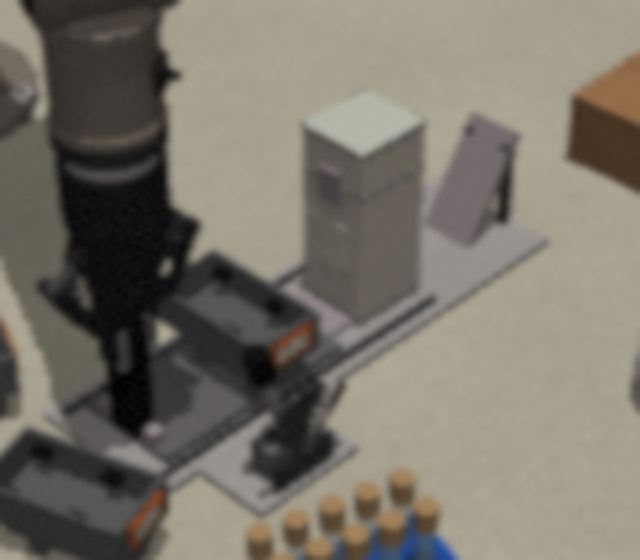

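The sled is back at its stop (10 N, same position as at the start) and the case stands upright on the blade. I'll release and turn towards the lever.

Request:
{"op": "play_rows", "data": {"increments": [[[0.001, 0, 0], [0, 0, 0]], [[0.001, 0, 0], [0, 0, 0]], [[0, 0, 0], [0, 0, 0]], [[0, 0, 0], [0, 0, 0]], [[0, 0, 0], [0, 0, 0]], [[0, 0, 0], [0, 0, 0]], [[0, -0.01, 0], [0, 0, 0]], [[0, -0.02, 0], [0, 0, 0]], [[0, -0.03, 0], [0, 0, 0]], [[0, -0.03, 0], [0, 0, 0]], [[0, -0.03, 0], [0, 0, 0]], [[0, -0.03, 0], [0, 0, 0]], [[0, -0.03, 0], [0, 0, 0]], [[0, -0.02, 0], [0, 0, 0]], [[0, -0.01, 0], [0, 0, 0]]], "gripper": 0.04}}

```text
t: 26.53
eef_pos: [0.5331, -0.1132, 0.2924]
tool_rot: [-0.473, 0.476, 0.526, -0.523]
contact_force: [0.4, -0.5, -0.5]
gripper_width: 0.47
```

Request:
{"op": "play_rows", "data": {"increments": [[[0, 0, -0.008], [0, 6.4, 0]], [[0, 0, -0.008], [0, 6.4, 0]], [[0, 0, -0.008], [0, 6.4, 0]], [[0, 0, -0.008], [0, 6.4, 0]], [[0, 0, -0.008], [0, 6.4, 0]], [[0, 0, -0.008], [0, 6.4, 0]], [[0, 0, -0.008], [0, 6.4, 0]], [[0, 0, 0], [0, 6.4, 0]], [[0, 0, 0], [0, 6.4, 0]], [[0, 0, 0], [0, 6.4, 0]], [[0, 0, 0], [0, 6.4, 0]], [[0, 0, 0], [0, 6.4, 0]], [[0, 0, 0], [0, 6.4, 0]], [[0, 0, 0], [0, 6.4, 0]], [[0, 0, 0], [0, 0, 0]], [[0, 0, 0], [0, 0, 0]]]}}

```text
t: 27.87
eef_pos: [0.5848, -0.1251, 0.2881]
tool_rot: [-0.706, 0.706, 0.039, -0.039]
contact_force: [-0.6, 0.1, -0.4]
gripper_width: 0.469
```

```bash
python3 - <<'E'
from h import *
st()
c,P,M,K=cam('wrist'); save('w6',c); np.savez('w6.npz',c=c,P=P)
go((S(.619,-.12,.28),YS))
E
```

```text
t27.9 u 0.5688 v -0.1845 z 0.2881 tilt 0.00 side 0.00 yaw 6.4 q [-0.41  0.35  0.67  1.71 -0.23  1.16  0.44] F [-0.6  0.1 -0.4] w 0.469
t27.9 p [ 0.5848 -0.1251  0.2882] yaw 6.4 q [-0.4   0.35  0.67  1.71 -0.23  1.16  0.44] F [ 0.3 -0.7  0.1] w 0.471
 turn [-0.    0.5   0.02]  shift mm [50.1  8.2 64.6]
```

View pics/w6.png

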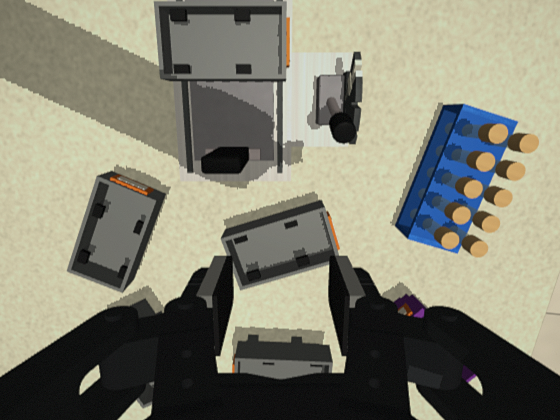

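The lever knob is at (343,125). It leans to −y, away from the white notch, and its block is at (330,95). I'll fit the knob and the pivot.

```bash
python3 - <<'E'
from h import *
d=np.load('w6.npz'); c,P=d['c'].astype(int),d['P']; z=P[...,2]; u=P@ex; v=P@ey
s=np.zeros(z.shape,bool); s[45:150,310:368]=True
for lo,hi in((.02,.035),(.035,.05),(.05,.07),(.07,.085),(.085,.1),(.1,.115),(.115,.13)):
    m=s&(z>lo)&(z<hi)
    if m.sum()>5: print(lo,m.sum(),'u',np.round(np.percentile(u[m],[3,50,97]),4),'v',np.round(np.percentile(v[m],[3,50,97]),4))
w=s&(c.min(2)>190); print('white',w.sum(), [ (np.round(u[w&(z>.03)].mean(),4),np.round(v[w&(z>.03)].mean(),4),np.round(z[w&(z>.03)].mean(),4)) if (w&(z>.03)).sum() else None])
sh=s&(u>.63)&(z>.04)&(z<.1)  # plate
print(len(u[sh]))
sv=c[45:150,310:368]; save('lev',cv2.resize(sv.astype(np.uint8),None,fx=7,fy=5.5,interpolation=cv2.INTER_CUBIC))
E
```

```text
0.02 228 u [0.6075 0.6292 0.6378] v [-0.1278 -0.0984 -0.0795]
0.035 986 u [0.6085 0.6183 0.6357] v [-0.1284 -0.1013 -0.0831]
0.05 343 u [0.6161 0.6355 0.6406] v [-0.147  -0.1042 -0.0658]
0.07 554 u [0.617  0.6371 0.6416] v [-0.1423 -0.1    -0.0692]
0.085 162 u [0.6218 0.6383 0.6414] v [-0.1198 -0.1041 -0.0921]
0.1 121 u [0.611  0.6158 0.6275] v [-0.1306 -0.1219 -0.1188]
0.115 531 u [0.6117 0.6197 0.6288] v [-0.1418 -0.132  -0.1228]
white 1339 [(np.float64(0.6386), np.float64(-0.0805), np.float64(0.08))]
970
```

View pics/lev.png

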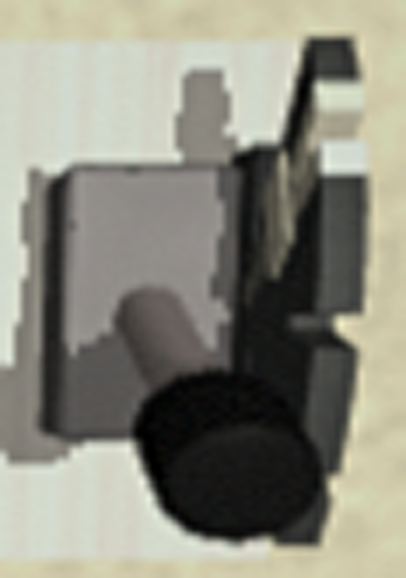

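```bash
python3 - <<'E'
from h import *
st()
w=[]
for r,d in((.18,-16.6),(.068,-16.6),(.068,28.65)):
    t=np.radians(d); w.append((S(.619,-.104+r*np.sin(t),.03+r*np.cos(t)),Rtilt(d)))
go(*w)
E
```

```text
t27.9 u 0.5689 v -0.1846 z 0.2882 tilt -0.00 side 0.02 yaw 6.4 q [-0.4   0.35  0.67  1.71 -0.23  1.16  0.44] F [ 0.3 -0.7  0.1] w 0.471
t27.9 p [ 0.5848 -0.1251  0.2882] yaw 6.4 q [-0.4   0.35  0.67  1.71 -0.23  1.16  0.44] F [ 0.3 -0.7  0.1] w 0.471
 turn [ 12.97 -88.81 -13.05]  shift mm [  3.4  90.5 -50.1]
 turn [0. 0. 0.]  shift mm [  0. 112.   0.]
 turn [-0.    0.   45.25]  shift mm [ 48.3 -20.1  -0. ]
```

Request:
{"op": "play_rows", "data": {"increments": [[[0, 0, 0], [0, -6.4, 0]], [[0, 0, 0], [0, -6.4, 0]], [[0, 0, 0], [0, -6.4, 0]], [[0, 0, 0], [0, -6.4, 0]], [[0, 0, 0], [0, -6.4, 0]], [[0, 0, 0], [0, -6.4, 0]], [[0, 0, 0], [0, -6.4, 0]], [[0, 0, 0], [0, -6.4, 0]], [[0, 0, 0], [0, -6.4, 0]], [[0, 0, 0], [0, -6.4, 0]], [[0, 0, 0], [0, -6.4, 0]], [[0, 0, 0], [0, -6.4, 0]], [[0, 0, 0], [0, -6.4, 0]], [[0, 0, 0], [0, -6.3, 0]], [[0.01, 0, -0.017], [0, 0, -5.5]], [[0.01, 0, -0.017], [0, 0, -5.5]], [[0.01, 0, -0.016], [0, 0, -5.6]], [[0, 0, 0], [0, 0, 0]], [[0, 0, 0], [0, 0, 0]]]}}

```text
t: 29.5
eef_pos: [0.6317, -0.0922, 0.2904]
tool_rot: [-0.545, 0.394, 0.587, -0.451]
contact_force: [-0.5, 0.3, 0.3]
gripper_width: 0.466
```

```bash
python3 - <<'E'
from h import *
st()
w=[]
for r,d in((.18,-16.6),(.068,-16.6),(.068,28.65)):
    t=np.radians(d); w.append((S(.619,-.104+r*np.sin(t),.03+r*np.cos(t)),Rtilt(d)))
go(*w)
E
```

```text
t29.5 u 0.6189 v -0.1566 z 0.2904 tilt -16.51 side 0.05 yaw 95.7 q [-0.03  0.44  0.3   1.54 -0.41  1.31  2.06] F [-0.5  0.3  0.3] w 0.466
t29.5 p [ 0.6317 -0.0922  0.2904] yaw 95.7 q [-0.03  0.44  0.3   1.54 -0.41  1.31  2.06] F [-0.5  0.3  0.3] w 0.466
 turn [ 0.05 -0.2  -0.09]  shift mm [-23.9  84.6  -0.1]
 turn [0. 0. 0.]  shift mm [  0. 112.   0.]
 turn [-0.    0.   45.25]  shift mm [ 48.3 -20.1  -0. ]
```

Request:
{"op": "play_rows", "data": {"increments": [[[-0.008, 0.02, 0], [0, 0, 0]], [[-0.008, 0.025, 0], [0, 0, 0]], [[-0.008, 0.025, 0], [0, 0, 0]], [[0, 0.025, 0], [0, 0, 0]], [[0, 0.025, 0], [0, 0, 0]], [[0, 0.025, 0], [0, 0, 0]], [[0, 0.02, 0], [0, 0, 0]], [[0, 0.015, 0], [0, 0, 0]], [[0, 0.01, 0], [0, 0, 0]], [[0, 0.006, 0], [0, 0, 0]], [[0, 0, 0], [0, 0, 0]], [[0, 0, 0], [0, 0, 0]]]}}

```text
t: 30.5
eef_pos: [0.6291, -0.0579, 0.0975]
tool_rot: [-0.544, 0.394, 0.588, -0.45]
contact_force: [-0.1, -0.6, 0.4]
gripper_width: 0.463
```

Request:
{"op": "play_rows", "data": {"increments": [[[0, 0, 0], [0, 0, 0]], [[0, 0, 0], [0, 0, 0]], [[0, 0, 0], [0, 0, 0]], [[0, 0, 0], [0, 0, 0]], [[0, 0, 0], [0, 0, 0]]], "gripper": 0.01, "grip_force": 20}}

```text
t: 30.92
eef_pos: [0.6298, -0.0596, 0.0978]
tool_rot: [-0.544, 0.396, 0.588, -0.45]
contact_force: [0.7, -5.3, 6.2]
gripper_width: 0.229
```

```bash
python3 - <<'E'
from h import *
st()
p,R,o=pose(); print('angle of TCP about pivot',np.degrees(np.arctan2(p@ey+.104,p[2]-.03)),np.hypot(p@ey+.104,p[2]-.03))
E
```

```text
t30.9 u 0.6203 v -0.1240 z 0.0978 tilt -16.48 side 0.26 yaw 95.7 q [-0.03  0.61  0.23  1.73 -0.51  0.95  2.17] F [ 0.7 -5.3  6.2] w 0.229
angle of TCP about pivot -16.414928510766067 0.07069132105024362
```

Request:
{"op": "play_rows", "data": {"increments": [[[0.0037, 0.0001, 0], [0, 0, 3]], [[0.0037, 0.0001, 0], [0, 0, 3]], [[0.0037, 0.0001, 0], [0, 0, 3]], [[0.0037, 0.0001, 0], [0, 0, 3]], [[0.0037, 0.0001, 0], [0, 0, 3]], [[0.0037, 0.0001, 0], [0, 0, 3]], [[0.0037, 0.0001, 0], [0, 0, 3]], [[0.0037, 0.0001, 0], [0, 0, 3]], [[0.0037, 0.0001, 0], [0, 0, 3]], [[0.0037, 0.0001, 0], [0, 0, 3]], [[0.0037, 0.0001, 0], [0, 0, 3]], [[0.0037, 0.0001, 0], [0, 0, 3]], [[0.0037, 0.0001, 0], [0, 0, 3]], [[0.0037, 0.0001, 0], [0, 0, 3]], [[0.0037, 0.0001, 0], [0, 0, 3]], [[0, 0, 0], [0, 0, 0]], [[0, 0, 0], [0, 0, 0]]]}}

```text
t: 32.33
eef_pos: [0.6233, -0.0058, 0.0903]
tool_rot: [0.33, -0.589, -0.391, 0.626]
contact_force: [6.1, -8.3, -9.1]
gripper_width: 0.231
```

```bash
python3 - <<'E'
from h import *
st()
p,R,o=pose(); print('angle of TCP about pivot',np.degrees(np.arctan2(p@ey+.104,p[2]-.03)),np.hypot(p@ey+.104,p[2]-.03))
E
```

```text
t32.3 u 0.6194 v -0.0699 z 0.0903 tilt 28.67 side -0.09 yaw 95.8 q [-0.83  0.73  0.7   1.84  0.07  0.78  1.36] F [ 6.1 -8.3 -9.1] w 0.231
angle of TCP about pivot 29.48647935263972 0.06930632899193385
```

Request:
{"op": "play_rows", "data": {"increments": [[[0, 0, 0], [0, 0, 0]], [[0, 0, 0], [0, 0, 0]], [[0, 0, 0], [0, 0, 0]], [[0, -0.01, 0], [0, 0, 0]], [[0, -0.02, 0], [0, 0, 0]], [[0, -0.03, 0], [0, 0, 0]], [[0, -0.03, 0], [0, 0, 0]], [[0, -0.03, 0], [0, 0, 0]], [[0, -0.01, 0], [0, 0, -5.7]], [[-0.01, -0.015, 0.01], [0, 0, -5.7]], [[-0.02, -0.015, 0.01], [0, 0, -5.7]], [[-0.02, -0.015, 0.01], [0, 0, -5.7]], [[-0.02, -0.015, 0], [0, 0, -5.7]], [[0, 0, 0], [0, 0, 0]], [[0, 0, 0], [0, 0, 0]]], "gripper": 0.04}}

```text
t: 33.58
eef_pos: [0.5931, -0.0032, 0.2818]
tool_rot: [-0.476, 0.477, 0.524, -0.52]
contact_force: [-0.1, 1.0, -0.3]
gripper_width: 0.468
```

```bash
python3 - <<'E'
from h import *
st()
c,P,M,K=cam('wrist'); np.savez('w7.npz',c=c,P=P); z=P[...,2]; u=P@ex; v=P@ey
L=(u>.605)&(u<.634)&(v>-.16)&(v<0)
for lo,hi in((.03,.05),(.06,.08),(.08,.095),(.095,.11),(.11,.13)):
    m=L&(z>lo)&(z<hi)
    if m.sum()>5: print(lo,m.sum(),'u',np.round(np.percentile(u[m],[3,50,97]),4),'v',np.round(np.percentile(v[m],[3,50,97]),4),'z',z[m].mean())
m=L&(z>.075); ii=np.argwhere(m); print(ii.min(0),ii.max(0))
c2,P2,_,_=cam('top'); np.savez('top2.npz',c=c2,P=P2)
a,b=np.maximum(ii.min(0)-45,0),ii.max(0)+45; sv=c[a[0]:b[0],a[1]:b[1]]; f=500/max(sv.shape)
im=cv2.resize(sv,None,fx=f,fy=f,interpolation=cv2.INTER_CUBIC)
im2=cv2.resize(c2[180:300,270:425],None,fx=2.5,fy=2.5,interpolation=cv2.INTER_CUBIC)
H=max(im.shape[0],im2.shape[0]); im=cv2.copyMakeBorder(im,0,H-im.shape[0],0,0,0);im2=cv2.copyMakeBorder(im2,0,H-im2.shape[0],0,0,0)
o=np.hstack([im,im2]); f=min(1,800/o.shape[1]); save('chk',cv2.resize(o,None,fx=f,fy=f))
E
```

```text
t33.6 u 0.5896 v -0.0642 z 0.2818 tilt -0.13 side 0.32 yaw 95.2 q [-0.6   0.34  0.64  1.74 -0.22  1.14  1.78] F [-0.1  1.  -0.3] w 0.468
0.03 920 u [0.6082 0.6173 0.6327] v [-0.1295 -0.1095 -0.0825] z 0.03671919770129585
0.06 116 u [0.6159 0.6184 0.6241] v [-0.0932 -0.0861 -0.0786] z 0.07033285179866328
0.08 50 u [0.6113 0.6184 0.6234] v [-0.082  -0.0784 -0.0671] z 0.08479337037305276
0.095 200 u [0.6107 0.615  0.6278] v [-0.0761 -0.0705 -0.0594] z 0.10323692749750123
0.11 437 u [0.6114 0.6191 0.6281] v [-0.0685 -0.0587 -0.0489] z 0.11590578141330533
[207 259] [233 298]
```

View pics/chk.png

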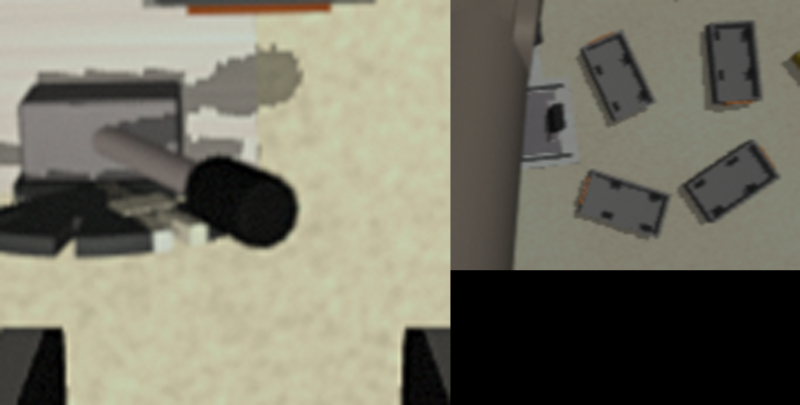

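The lever knob lies at the white-edged notch; I measure about 0.49 rad. The bins haven't moved. Next is the deck bin from this view, then bin B.

```bash
cat >> h.py <<'E'
def rectat(P,xy,z0,z1,r=.085):
    z=P[...,2]; m=(z>z0)&(z<z1)&(np.hypot(P[...,0]-xy[0],P[...,1]-xy[1])<r)
    m=m.astype(np.uint8); n,lab,s,_=cv2.connectedComponentsWithStats(m); k=1+np.argmax(s[1:,4]); m=lab==k
    b=cv2.minAreaRect((P[m][:,:2]*1000).astype(np.float32)); (w,h)=b[1]; a=b[2] if w>h else b[2]+90
    return np.array(b[0])/1000,np.round(b[1],1),a,m.sum(),np.median(P[m][:,2])
E
python3 - <<'E'
from h import *
P=np.load('w7.npz')['P']
r=rectat(P,(.52,-.004),.062,.082); print(r, 'u',r[0]@ex[:2],'v',r[0]@ey[:2])
go((np.array([.613,-.374,.26]),np.radians(93.3)))
E
```

```text
(array([ 0.52061865, -0.00342324]), array([119.9,  64.2]), 6.379604339599609, np.int64(2991), np.float64(0.07337936310633736)) u 0.5175089561463112 v -0.05692082289744647
t33.7 p [0.5924 0.0022 0.2791] yaw 95.7 q [-0.6   0.34  0.64  1.74 -0.22  1.14  1.78] F [ 0.1  1.9 -0.6] w 0.468
 turn [0.06 2.44 0.13]  shift mm [-376.7   19.1    1.1]
```

Request:
{"op": "play_rows", "data": {"increments": [[[-0.015, 0.001, 0], [0, 0, 0]], [[-0.025, 0.001, 0], [0, 0, 0]], [[-0.03, 0.001, 0], [0, 0, 0]], [[-0.03, 0.001, 0], [0, 0, 0]], [[-0.03, 0.001, 0], [0, 0, 0]], [[-0.03, 0.001, 0], [0, 0, 0]], [[-0.03, 0.001, 0], [0, 0, 0]], [[-0.03, 0.001, 0], [0, 0, 0]], [[-0.03, 0.001, 0], [0, 0, 0]], [[-0.03, 0.001, 0], [0, 0, 0]], [[-0.03, 0.001, 0], [0, 0, 0]], [[-0.03, 0.001, 0], [0, 0, 0]], [[-0.02, 0.001, 0.001], [0, 2.4, 0]], [[-0.015, 0.001, 0], [0, 0, 0]], [[0, 0, 0], [0, 0, 0]], [[0, 0, 0], [0, 0, 0]]], "gripper": 0.0854}}

```text
t: 35.02
eef_pos: [0.629, -0.37, 0.2627]
tool_rot: [-0.486, 0.484, 0.515, -0.514]
contact_force: [0.9, -0.6, -0.2]
gripper_width: 0.997
```

```bash
cat >> h.py <<'E'
def binlook(xy,clip):
    """clip = approx clip yaw deg; prints grasp moves at this pose"""
    st(); c,P,M,K=cam('wrist'); r=rectat(P,xy,.05,.075); print(r)
    a=r[2]; a+=180*round((clip-a)/180); d=np.array([np.cos(np.radians(a)),np.sin(np.radians(a))]); ctr=r[0]-.0018*d
    g=c.astype(int); o=(g[...,0]-g[...,2]>40)&(P[...,2]>.01)&(np.hypot(P[...,0]-ctr[0],P[...,1]-ctr[1])<.09)
    if o.sum(): print('orange',o.sum(),'along',((P[o][:,:2]-ctr)@d).mean(),'across',((P[o][:,:2]-ctr)@[-d[1],d[0]]).mean())
    print('clip yaw',a,'ctr',ctr); return ctr,a
E
python3 - <<'E'
from h import *
ctr,a=binlook((.613,-.374),183)
go((np.r_[ctr,.26],np.radians(a-90)),(np.r_[ctr,.022],np.radians(a-90)))
E
```

```text
t35.0 u 0.5877 v -0.4327 z 0.2627 tilt -0.17 side -0.07 yaw 93.4 q [ 0.05  0.62  0.66  1.4  -0.39  1.25  2.37] F [ 0.9 -0.6 -0.2] w 0.997
(array([ 0.61354053, -0.37125916]), array([118.8,  64.2]), 3.398528575897217, np.int64(2589), np.float64(0.05982826844942152))
orange 175 along 0.059491871689924654 across 0.0007085480614476163
clip yaw 183.39852857589722 ctr [ 0.61533736 -0.37115245]
t35.1 p [ 0.6294 -0.3691  0.263 ] yaw 93.5 q [ 0.05  0.62  0.66  1.4  -0.39  1.25  2.37] F [0.  0.6 0.1] w 1.001
 turn [-0.03  0.1   0.2 ]  shift mm [-1.2  3.  14.2]
 turn [0. 0. 0.]  shift mm [  0. 238.   0.]
```

Request:
{"op": "play_rows", "data": {"increments": [[[-0.001, 0.025, 0.007], [0, 0, 0.1]], [[0, 0.03, 0.007], [0, 0, 0]], [[0, 0.035, 0], [0, 0, 0]], [[0, 0.035, 0], [0, 0, 0]], [[0, 0.035, 0], [0, 0, 0]], [[0, 0.03, 0], [0, 0, 0]], [[0, 0.025, 0], [0, 0, 0]], [[0, 0.015, 0], [0, 0, 0]], [[0, 0.01, 0], [0, 0, 0]], [[0, 0, 0], [0, 0, 0]], [[0, 0, 0], [0, 0, 0]]]}}

```text
t: 35.98
eef_pos: [0.6154, -0.3733, 0.025]
tool_rot: [-0.485, 0.486, 0.515, -0.514]
contact_force: [-0.2, -0.9, -0.0]
gripper_width: 1.001
```

```bash
python3 - <<'E'
from h import *
st();go((np.array([ 0.6153,-0.3712,.022]),np.radians(93.4)))
E
```

```text
t36.0 u 0.5738 v -0.4346 z 0.0250 tilt 0.02 side 0.11 yaw 93.4 q [ 0.12  0.83  0.53  1.6  -0.52  0.85  2.48] F [-0.2 -0.9 -0. ] w 1.001
t36.0 p [ 0.6154 -0.3733  0.025 ] yaw 93.4 q [ 0.12  0.83  0.53  1.6  -0.52  0.85  2.48] F [-0.2 -0.9 -0. ] w 1.001
 turn [ 0.11 -0.04 -0.02]  shift mm [2.1 3.  0. ]
```

Request:
{"op": "play_rows", "data": {"increments": [[[0.002, 0.002, 0], [0, 0, 0]], [[0, 0, 0], [0, 0, 0]], [[0, 0, 0], [0, 0, 0]], [[0, 0, 0], [0, 0, 0]], [[0, 0, 0], [0, 0, 0]], [[0, 0, 0], [0, 0, 0]]], "gripper": 0.05, "grip_force": 45}}

```text
t: 36.48
eef_pos: [0.6155, -0.372, 0.0239]
tool_rot: [-0.484, 0.486, 0.515, -0.514]
contact_force: [-0.7, 1.8, 7.2]
gripper_width: 0.74
```

```bash
cat >> h.py <<'E'
def place(k,zp,du=0):
    """level k; zp TCP z at pick; du TCP minus bin centre along u"""
    z=zp+.0135+.052*k
    go((S(.516+du,-.057,z+.045),YS+np.pi/2),(S(.516+du,-.057,z+.0005),YS+np.pi/2))
E
python3 - <<'E'
from h import *
st();place(1,pose()[0][2])
E
```

```text
t36.5 u 0.5740 v -0.4333 z 0.0239 tilt 0.04 side 0.19 yaw 93.3 q [ 0.12  0.83  0.53  1.6  -0.52  0.85  2.48] F [-0.7  1.8  7.2] w 0.740
t36.5 p [ 0.6155 -0.372   0.0239] yaw 93.3 q [ 0.12  0.83  0.53  1.6  -0.52  0.85  2.48] F [-0.7  1.8  7.2] w 0.740
 turn [ 0.19 -2.58 -0.04]  shift mm [ 376.3 -110.5   58. ]
 turn [0. 0. 0.]  shift mm [ 0.  44.5  0. ]
```

Request:
{"op": "play_rows", "data": {"increments": [[[0, -0.01, 0], [0, 0, 0]], [[0, -0.02, 0], [0, 0, 0]], [[0, -0.03, 0], [0, 0, 0]], [[0, -0.03, 0], [0, 0, 0]], [[0, -0.03, 0], [0, 0, 0]], [[0, -0.03, 0], [0, -2.5, 0]], [[0.015, 0, 0.004], [0, 0, 0]], [[0.025, 0, 0.005], [0, 0, 0]], [[0.03, 0, 0.005], [0, 0, 0]], [[0.03, 0, 0.005], [0, 0, 0]], [[0.03, 0, 0.005], [0, 0, 0]], [[0.03, 0, 0.005], [0, 0, 0]], [[0.03, 0, 0.005], [0, 0, 0]], [[0.03, 0, 0.005], [0, 0, 0]], [[0.03, 0, 0.005], [0, 0, 0]], [[0.03, 0, 0.005], [0, 0, 0]], [[0.03, 0, 0.005], [0, 0, 0]], [[0.03, 0, 0.004], [0, 0, 0]], [[0.02, 0, 0], [0, 0, 0]], [[0.01, 0, 0], [0, 0, 0]]]}}

```text
t: 38.15
eef_pos: [0.5185, -0.0063, 0.1724]
tool_rot: [-0.473, 0.473, 0.526, -0.525]
contact_force: [0.2, -0.3, -1.4]
gripper_width: 0.742
```

Request:
{"op": "play_rows", "data": {"increments": [[[0, 0.01, 0], [0, 0, 0]], [[0, 0.015, 0], [0, 0, 0]], [[0, 0, 0], [0, 0, 0]], [[0, 0, 0], [0, 0, 0]], [[0, 0, 0], [0, 0, 0]]]}}

```text
t: 38.57
eef_pos: [0.5195, -0.0112, 0.1474]
tool_rot: [-0.474, 0.475, 0.524, -0.524]
contact_force: [-0.6, 0.2, -1.5]
gripper_width: 0.743
```

```bash
python3 - <<'E'
from h import *
st();place(1,.0239)
c,P,M,K=cam('wrist'); save('w8',c)
p,R,o=pose(); zt=p[2]+.0361
r=rectat(P,p[:2],zt-.008,zt+.008); print(r,'u',r[0]@ex[:2],'v',r[0]@ey[:2])
E
```

```text
t38.6 u 0.5156 v -0.0645 z 0.1474 tilt 0.05 side 0.06 yaw 95.7 q [-0.61  0.38  0.64  2.04 -0.3   0.82  1.87] F [-0.6  0.2 -1.5] w 0.743
t38.6 p [ 0.5195 -0.0112  0.1474] yaw 95.7 q [-0.61  0.38  0.64  2.04 -0.3   0.82  1.87] F [-0.6  0.2 -1.5] w 0.743
 turn [ 0.06 -0.23 -0.05]  shift mm [ 7.5 13.  -0.4]
 turn [0. 0. 0.]  shift mm [ 0.  44.5  0. ]
(array([ 0.50389777, -0.01219008]), array([93.4, 91. ]), 5.340919494628906, np.int64(17339), np.float64(0.18359758668874798)) u 0.4999754783750889 v -0.06392243531914532
```

Request:
{"op": "play_rows", "data": {"increments": [[[0.004, 0.005, 0], [0, -0.2, 0]], [[0.0035, 0.008, 0], [0, 0, 0]], [[0, 0, 0], [0, 0, 0]], [[0, 0, 0], [0, 0, 0]], [[0, 0, 0], [0, 0, 0]]]}}

```text
t: 39.03
eef_pos: [0.5184, -0.002, 0.1341]
tool_rot: [-0.473, 0.473, 0.526, -0.525]
contact_force: [-1.0, 0.8, -1.5]
gripper_width: 0.743
```

```bash
python3 - <<'E'
from h import *
st();place(1,.0239)
E
```

```text
t39.0 u 0.5155 v -0.0553 z 0.1341 tilt 0.01 side 0.04 yaw 96.0 q [-0.61  0.4   0.62  2.05 -0.32  0.79  1.88] F [-1.   0.8 -1.5] w 0.743
t39.0 p [ 0.5184 -0.002   0.1341] yaw 96.0 q [-0.61  0.4   0.62  2.05 -0.32  0.79  1.88] F [-1.   0.8 -1.5] w 0.743
 turn [ 0.04  0.12 -0.01]  shift mm [-1.7 -0.3 -0.5]
 turn [0. 0. 0.]  shift mm [ 0.  44.5  0. ]
```

Request:
{"op": "play_rows", "data": {"increments": [[[-0.0015, 0.008, 0], [0, 0, 0]], [[0, 0.01, 0], [0, 0, 0]], [[0, 0.008, 0], [0, 0, 0]], [[0, 0.006, 0], [0, 0, 0]], [[0, 0.004, 0], [0, 0, 0]], [[0, 0.003, 0], [0, 0, 0]], [[0, 0.002, 0], [0, 0, 0]], [[0, 0.002, 0], [0, 0, 0]], [[0, 0.001, 0], [0, 0, 0]], [[0, 0, 0], [0, 0, 0]], [[0, 0, 0], [0, 0, 0]]]}}

```text
t: 39.95
eef_pos: [0.5188, -0.0035, 0.0903]
tool_rot: [-0.473, 0.473, 0.526, -0.525]
contact_force: [0.2, 0.4, -0.6]
gripper_width: 0.743
```

```bash
python3 - <<'E'
from h import *
st();place(1,.0239)
E
```

```text
t40.0 u 0.5157 v -0.0568 z 0.0903 tilt -0.00 side 0.08 yaw 96.0 q [-0.56  0.47  0.57  2.08 -0.39  0.7   1.93] F [ 0.2  0.4 -0.6] w 0.743
t40.0 p [ 0.5188 -0.0035  0.0903] yaw 96.0 q [-0.56  0.47  0.57  2.08 -0.39  0.7   1.93] F [ 0.2  0.4 -0.6] w 0.743
 turn [0.08 0.1  0.  ]  shift mm [ -0.2 -44.1  -0.3]
 turn [0. 0. 0.]  shift mm [ 0.  44.5  0. ]
```

Request:
{"op": "play_rows", "data": {"increments": [[[0, 0.0007, 0], [0, 0, 0]], [[0, 0, 0], [0, 0, 0]], [[0, 0, 0], [0, 0, 0]]]}}

```text
t: 40.2
eef_pos: [0.5187, -0.0034, 0.0896]
tool_rot: [-0.473, 0.473, 0.526, -0.525]
contact_force: [-0.8, -0.8, -1.5]
gripper_width: 0.746
```

Request:
{"op": "play_rows", "data": {"increments": [[[0, 0, 0], [0, 0, 0]], [[0, 0, 0], [0, 0, 0]], [[0, 0, 0], [0, 0, 0]], [[0, 0, 0], [0, 0, 0]], [[0, -0.01, 0], [0, 0, 0]], [[0, -0.02, 0], [0, 0, 0]], [[0, -0.03, 0], [0, 0, 0]], [[0, -0.03, 0], [0, 0, 0]], [[0, -0.03, 0], [0, 0, 0]], [[0, -0.03, 0], [0, 0, 0]], [[0, -0.03, 0], [0, 0, 0]], [[0, 0, 0], [0, 0, 0]], [[0, 0, 0], [0, 0, 0]]], "gripper": 0.0854}}

```text
t: 41.28
eef_pos: [0.5195, -0.0036, 0.2716]
tool_rot: [-0.472, 0.474, 0.527, -0.524]
contact_force: [0.4, -0.4, -1.0]
gripper_width: 0.997
```

```bash
cat >> h.py <<'E'
def stack(k):
    c,P,M,K=cam('wrist'); zt=.0735+.052*k
    r=rectat(P,(.519,-.003),zt-.008,zt+.008); print('stack',k,r,'u %.4f v %.4f'%(r[0]@ex[:2],r[0]@ey[:2]))
    z=P[...,2]; m=(z>zt-.03)&(z<zt+.03)&(np.hypot(P[...,0]-.519,P[...,1]+.003)<.08); X=P[m&(z>zt-.006)]
    A=np.c_[X@ex-.516,X@ey+.057,np.ones(len(X))]; print('rim plane',np.linalg.lstsq(A,X[:,2],rcond=None)[0])
    return c,P
E
python3 - <<'E'
from h import *
st();c,P=stack(1); save('w9',c)
go((np.array([.595,-.203,.26]),np.radians(113.7)))
E
```

```text
t41.3 u 0.5164 v -0.0570 z 0.2716 tilt -0.07 side 0.30 yaw 96.0 q [-0.73  0.2   0.72  1.92 -0.15  1.07  1.73] F [ 0.4 -0.4 -1. ] w 0.997
stack 1 (array([ 0.51674878, -0.00315398]), array([120.3,  64.3]), 6.148740768432617, np.int64(3493), np.float64(0.12539174330447922)) u 0.5137 v -0.0563
rim plane [0.00266064 0.0005619  0.12518698]
t41.3 p [ 0.5185 -0.0035  0.2701] yaw 96.0 q [-0.73  0.2   0.72  1.92 -0.15  1.07  1.73] F [-0.2 -0.3 -0.2] w 0.997
 turn [  0.14 -17.69   0.02]  shift mm [-213.4   10.1   10.1]
```

Bin B stands on the ledges: rim at 125 mm, level and centred. Next is A.

Request:
{"op": "play_rows", "data": {"increments": [[[0, 0, 0], [0, -5.9, 0]], [[0, 0, 0], [0, -5.9, 0]], [[0, 0, 0], [0, -5.9, 0]], [[-0.02, 0, 0.001], [0, 0, 0]], [[-0.03, 0, 0.002], [0, 0, 0]], [[-0.03, 0, 0.002], [0, 0, 0]], [[-0.03, 0, 0.002], [0, 0, 0]], [[-0.03, 0, 0.002], [0, 0, 0]], [[-0.03, 0, 0.001], [0, 0, 0]], [[-0.025, 0, 0], [0, 0, 0]], [[-0.018, 0, 0], [0, 0, 0]], [[0, 0, 0], [0, 0, 0]], [[0, 0, 0], [0, 0, 0]], [[0, 0, 0], [0, 0, 0]]]}}

```text
t: 42.5
eef_pos: [0.5942, -0.2016, 0.2682]
tool_rot: [-0.387, 0.386, 0.592, -0.592]
contact_force: [-1.3, 1.2, -0.8]
gripper_width: 1.003
```

```bash
python3 - <<'E'
from h import *
ctr,a=binlook((.595,-.203),24)
go((np.r_[ctr,.022],np.radians(a+90)))
E
```

```text
t42.5 u 0.5704 v -0.2616 z 0.2682 tilt -0.07 side -0.08 yaw 113.7 q [-0.28  0.43  0.7   1.67 -0.3   1.15  2.48] F [-1.3  1.2 -0.8] w 1.003
(array([ 0.59594806, -0.20120094]), array([118.9,  64.1]), 23.85136604309082, np.int64(2483), np.float64(0.059855430392419307))
orange 78 along 0.059356141609155914 across 2.063338047771442e-05
clip yaw 23.85136604309082 ctr [ 0.59430178 -0.2019288 ]
t42.5 p [ 0.5945 -0.2012  0.2686] yaw 113.8 q [-0.28  0.43  0.7   1.67 -0.3   1.15  2.48] F [ 0.9 -0.4  0.6] w 1.001
 turn [-0.01 -0.08  0.08]  shift mm [ -0.6 246.6   0.5]
```

Already aligned; descend and grip.

Request:
{"op": "play_rows", "data": {"increments": [[[0, 0.025, 0], [0, 0, 0]], [[0, 0.035, 0], [0, 0, 0]], [[0, 0.035, 0], [0, 0, 0]], [[0, 0.035, 0], [0, 0, 0]], [[0, 0.035, 0], [0, 0, 0]], [[0, 0.03, 0], [0, 0, 0]], [[0, 0.025, 0], [0, 0, 0]], [[0, 0.015, 0], [0, 0, 0]], [[0, 0.0105, 0], [0, 0, 0]], [[0, 0, 0], [0, 0, 0]], [[0, 0, 0], [0, 0, 0]]]}}

```text
t: 43.47
eef_pos: [0.5958, -0.2024, 0.0247]
tool_rot: [-0.386, 0.387, 0.592, -0.592]
contact_force: [0.1, -0.1, 0.5]
gripper_width: 0.999
```

Request:
{"op": "play_rows", "data": {"increments": [[[0, 0, 0], [0, 0, 0]], [[0, 0, 0], [0, 0, 0]], [[0, 0, 0], [0, 0, 0]], [[0, 0, 0], [0, 0, 0]], [[0, 0, 0], [0, 0, 0]], [[0, 0, 0], [0, 0, 0]]], "gripper": 0.05}}

```text
t: 43.97
eef_pos: [0.5965, -0.2029, 0.0259]
tool_rot: [-0.385, 0.388, 0.593, -0.591]
contact_force: [-1.5, 0.9, 6.7]
gripper_width: 0.741
```

```bash
python3 - <<'E'
from h import *
st();p=pose()[0];d=np.radians(23.85);print('offset along clip dir',(p[:2]-[.5943,-.2019])@[np.cos(d),np.sin(d)]);place(2,p[2])
E
```

```text
t44.0 u 0.5725 v -0.2631 z 0.0259 tilt 0.03 side 0.23 yaw 113.7 q [-0.14  0.72  0.52  1.84 -0.52  0.72  2.65] F [-1.5  0.9  6.7] w 0.741
offset along clip dir 0.0015848163413356212
t44.0 p [ 0.5965 -0.2029  0.0259] yaw 113.7 q [-0.14  0.72  0.52  1.84 -0.52  0.72  2.65] F [-1.5  0.9  6.7] w 0.741
 turn [ 0.22 17.8  -0.07]  shift mm [ 206.1 -162.5   56.5]
 turn [0. 0. 0.]  shift mm [ 0.  44.5  0. ]
```

Request:
{"op": "play_rows", "data": {"increments": [[[0, -0.01, 0], [0, 0, 0]], [[0, -0.02, 0], [0, 0, 0]], [[0, -0.03, 0], [0, 0, 0]], [[0, -0.03, 0], [0, 0, 0]], [[0, -0.03, 0], [0, 0, 0]], [[0, -0.03, 0], [0, 5.9, 0]], [[0, -0.02, 0], [0, 5.9, 0]], [[0, -0.01, 0], [0, 6, 0]], [[0.02, 0, 0.005], [0, 0, 0]], [[0.03, 0, 0.01], [0, 0, 0]], [[0.03, 0, 0.01], [0, 0, 0]], [[0.03, 0, 0.01], [0, 0, 0]], [[0.03, 0, 0.01], [0, 0, 0]], [[0.03, 0, 0.01], [0, 0, 0]], [[0.02, 0, 0], [0, 0, 0]], [[0.015, 0, 0], [0, 0, 0]], [[0.001, 0, 0], [0, 0, 0]], [[0, 0, 0], [0, 0, 0]], [[0, 0, 0], [0, 0, 0]], [[0, 0, 0], [0, 0, 0]]]}}

```text
t: 45.63
eef_pos: [0.5192, -0.0049, 0.2043]
tool_rot: [-0.474, 0.475, 0.525, -0.524]
contact_force: [0.1, -0.8, -1.4]
gripper_width: 0.742
```

```bash
python3 - <<'E'
from h import *
st();place(2,.0255,.0016)
E
```

```text
t45.6 u 0.5159 v -0.0582 z 0.2043 tilt 0.02 side 0.08 yaw 95.8 q [-0.77  0.32  0.81  1.99 -0.28  0.94  1.85] F [ 0.1 -0.8 -1.4] w 0.742
t45.6 p [ 0.5192 -0.0049  0.2043] yaw 95.8 q [-0.77  0.32  0.81  1.99 -0.28  0.94  1.85] F [ 0.1 -0.8 -1.4] w 0.742
 turn [ 0.08 -0.12 -0.02]  shift mm [ 1.2 16.3 -1.7]
 turn [0. 0. 0.]  shift mm [ 0.  44.5  0. ]
```

Request:
{"op": "play_rows", "data": {"increments": [[[0.001, 0.008, -0.0017], [0, 0, 0]], [[0, 0.01, 0], [0, 0, 0]], [[0, 0.01, 0], [0, 0, 0]], [[0, 0.01, 0], [0, 0, 0]], [[0, 0.008, 0], [0, 0, 0]], [[0, 0.005, 0], [0, 0, 0]], [[0, 0.003, 0], [0, 0, 0]], [[0, 0.002, 0], [0, 0, 0]], [[0, 0.002, 0], [0, 0, 0]], [[0, 0.0015, 0], [0, 0, 0]], [[0, 0.001, 0], [0, 0, 0]], [[0, 0, 0], [0, 0, 0]], [[0, 0, 0], [0, 0, 0]]]}}

```text
t: 46.72
eef_pos: [0.5209, -0.0021, 0.1437]
tool_rot: [-0.473, 0.474, 0.526, -0.525]
contact_force: [-0.5, 0.3, -1.2]
gripper_width: 0.74
```

```bash
python3 - <<'E'
from h import *
st()
E
```

```text
t46.7 u 0.5179 v -0.0556 z 0.1437 tilt -0.01 side 0.08 yaw 95.9 q [-0.7   0.41  0.74  2.04 -0.38  0.82  1.93] F [-0.5  0.3 -1.2] w 0.740
```

Request:
{"op": "play_rows", "data": {"increments": [[[-0.0008, 0.0007, 0], [0, 0, 0]], [[0, 0.0007, 0], [0, 0, 0]], [[0, 0, 0], [0, 0, 0]], [[0, 0, 0], [0, 0, 0]]]}}

```text
t: 47.05
eef_pos: [0.5213, -0.0025, 0.1432]
tool_rot: [-0.473, 0.474, 0.526, -0.524]
contact_force: [-3.6, 1.3, 11.3]
gripper_width: 0.739
```

Request:
{"op": "play_rows", "data": {"increments": [[[0, 0, 0], [0, 0, 0]], [[0, 0, 0], [0, 0, 0]], [[0, 0, 0], [0, 0, 0]], [[0, 0, 0], [0, 0, 0]], [[0, -0.01, 0], [0, 0, 0]], [[0, -0.02, 0], [0, 0, 0]], [[0, -0.03, 0], [0, 0, 0]], [[0, -0.03, 0], [0, 0, 0]], [[0, -0.03, 0], [0, 0, 0]], [[0, -0.03, 0], [0, 0, 0]], [[0, 0, 0], [0, 0, 0]], [[0, 0, 0], [0, 0, 0]]], "gripper": 0.0854}}

```text
t: 48.05
eef_pos: [0.5217, -0.0031, 0.2941]
tool_rot: [-0.473, 0.474, 0.527, -0.523]
contact_force: [-0.4, 1.3, -0.1]
gripper_width: 1.003
```

```bash
python3 - <<'E'
from h import *
st();c,P=stack(2)
go((np.array([.411,-.208,.29]),np.radians(-18)))
E
```

```text
t48.0 u 0.5187 v -0.0567 z 0.2941 tilt -0.07 side 0.29 yaw 95.9 q [-0.85  0.2   0.86  1.89 -0.17  1.13  1.75] F [-0.4  1.3 -0.1] w 1.003
stack 2 (array([ 0.52176196, -0.00180338]), array([119.1,  64.3]), 5.939229488372803, np.int64(4036), np.float64(0.17750298501858366)) u 0.5188 v -0.0554
rim plane [-0.01052675 -0.00062205  0.17736286]
t48.1 p [ 0.5208 -0.0029  0.2926] yaw 95.9 q [-0.85  0.2   0.86  1.89 -0.17  1.12  1.75] F [-0.   0.2 -0.3] w 0.998
 turn [3.0000e-02 1.1391e+02 1.5000e-01]  shift mm [ -41.     2.6 -229. ]
```

Stack level 2 is good (rim at 177 mm). Next is D, turned for its clip to go to −x.

Request:
{"op": "play_rows", "data": {"increments": [[[0, 0, 0], [0, 6.7, 0]], [[0, 0, 0], [0, 6.7, 0]], [[0, 0, 0], [0, 6.7, 0]], [[0, 0, 0], [0, 6.7, 0]], [[0, 0, 0], [0, 6.7, 0]], [[0, 0, 0], [0, 6.7, 0]], [[0, 0, 0], [0, 6.7, 0]], [[0, 0, 0], [0, 6.7, 0]], [[0, 0, 0], [0, 6.7, 0]], [[0, 0, 0], [0, 6.7, 0]], [[0, 0, 0], [0, 6.7, 0]], [[0, 0, 0], [0, 6.7, 0]], [[0, 0, 0], [0, 6.7, 0]], [[0, 0, 0], [0, 6.7, 0]], [[0, 0, 0], [0, 6.7, 0]], [[0, 0, 0], [0, 6.7, 0]], [[0, 0, 0], [0, 6.7, 0]], [[0, 0, 0], [0, 0, 0]]]}}

```text
t: 49.6
eef_pos: [0.5198, -0.0028, 0.2907]
tool_rot: [-0.697, 0.699, -0.113, 0.112]
contact_force: [0.4, 1.2, 0.5]
gripper_width: 0.999
```

Request:
{"op": "play_rows", "data": {"increments": [[[-0.004, 0.002, -0.015], [0, 0, 0]], [[-0.005, 0.002, -0.028], [0, 0, 0]], [[-0.005, 0.002, -0.03], [0, 0, 0]], [[-0.005, 0.002, -0.03], [0, 0, 0]], [[-0.005, 0.002, -0.03], [0, 0, 0]], [[-0.005, 0.002, -0.03], [0, 0, 0]], [[-0.005, 0.002, -0.03], [0, 0, 0]], [[-0.005, 0.002, -0.02], [0, 0, 0]], [[-0.002, 0.002, -0.016], [0, 0, 0]], [[0, 0, 0], [0, 0, 0]], [[0, 0, 0], [0, 0, 0]], [[0, 0, 0], [0, 0, 0]]]}}

```text
t: 50.6
eef_pos: [0.4108, -0.2077, 0.2736]
tool_rot: [0.699, -0.698, 0.11, -0.11]
contact_force: [-0.6, -0.2, 0.0]
gripper_width: 1.002
```

```bash
python3 - <<'E'
from h import *
ctr,a=binlook((.411,-.208),72)
go((np.r_[ctr,.022],np.radians(a-90)))
E
```

```text
t50.6 u 0.3873 v -0.2488 z 0.2736 tilt -0.04 side 0.05 yaw -17.9 q [-0.88  0.17  1.39  2.05 -0.19  1.07  0.28] F [-0.6 -0.2  0. ] w 1.002
(array([ 0.4113634, -0.2062886]), array([118.8,  64.1]), 72.20819091796875, np.int64(2409), np.float64(0.05976640969192193))
orange 147 along 0.05820495418825121 across -0.0017892127415138068
clip yaw 72.20819091796875 ctr [ 0.4108134  -0.20800252]
t50.6 p [ 0.4112 -0.2073  0.2737] yaw -17.9 q [-0.89  0.17  1.39  2.05 -0.19  1.07  0.28] F [0.3 0.3 0.3] w 1.007
 turn [-0.03 -0.06  0.04]  shift mm [-1.000e-01  2.517e+02 -7.000e-01]
```

Request:
{"op": "play_rows", "data": {"increments": [[[0, 0.015, 0], [0, 0, 0]], [[0, 0.02, 0], [0, 0, 0]], [[0, 0.02, 0], [0, 0, 0]], [[0, 0.02, 0], [0, 0, 0]], [[0, 0.02, 0], [0, 0, 0]], [[0, 0.015, 0], [0, 0, 0]], [[0, 0.01, 0], [0, 0, 0]], [[0, 0, 0], [0, 0, 0]], [[0, 0, 0], [0, 0, 0]]]}}

```text
t: 51.4
eef_pos: [0.4113, -0.2079, 0.154]
tool_rot: [-0.698, 0.699, -0.11, 0.11]
contact_force: [-1.0, -0.9, 0.9]
gripper_width: 1.0
```

```bash
python3 - <<'E'
from h import *
st()
go((np.array([.4108,-.2080,.022]),np.radians(72.2-90)))
E
```

```text
t51.4 u 0.3877 v -0.2490 z 0.1540 tilt 0.02 side 0.01 yaw -17.9 q [-0.53  0.39  1.07  2.17 -0.46  0.83  0.52] F [-1.  -0.9  0.9] w 1.000
t51.4 p [ 0.4113 -0.2079  0.154 ] yaw -17.9 q [-0.53  0.39  1.07  2.17 -0.46  0.83  0.52] F [-1.  -0.9  0.9] w 1.000
 turn [ 0.01 -0.13  0.01]  shift mm [ -0.4 132.   -0.3]
```

Request:
{"op": "play_rows", "data": {"increments": [[[0, 0.015, 0], [0, 0, 0]], [[0, 0.025, 0], [0, 0, 0]], [[0, 0.025, 0], [0, 0, 0]], [[0, 0.02, 0], [0, 0, 0]], [[0, 0.02, 0], [0, 0, 0]], [[0, 0.015, 0], [0, 0, 0]], [[0, 0.01, 0], [0, 0, 0]], [[0, 0, 0], [0, 0, 0]], [[0, 0, 0], [0, 0, 0]]]}}

```text
t: 52.15
eef_pos: [0.4121, -0.2082, 0.0246]
tool_rot: [0.698, -0.698, 0.11, -0.111]
contact_force: [0.4, -0.2, -0.4]
gripper_width: 0.998
```

Request:
{"op": "play_rows", "data": {"increments": [[[0, 0, 0], [0, 0, 0]], [[0, 0, 0], [0, 0, 0]], [[0, 0, 0], [0, 0, 0]], [[0, 0, 0], [0, 0, 0]], [[0, 0, 0], [0, 0, 0]], [[0, 0, 0], [0, 0, 0]]], "gripper": 0.05}}

```text
t: 52.65
eef_pos: [0.4122, -0.2082, 0.0251]
tool_rot: [0.699, -0.698, 0.109, -0.112]
contact_force: [-1.6, 0.9, 6.8]
gripper_width: 0.741
```

```bash
python3 - <<'E'
from h import *
st();p=pose()[0];d=np.radians(72.2);print('offset along clip dir',(p[:2]-[.4108,-.2080])@[np.cos(d),np.sin(d)]);place(3,p[2])
E
```

```text
t52.6 u 0.3886 v -0.2494 z 0.0251 tilt 0.01 side 0.19 yaw -18.0 q [-0.25  0.59  0.74  2.24 -0.77  0.58  0.77] F [-1.6  0.9  6.8] w 0.741
offset along clip dir 0.0002665182703473215
t52.6 p [ 0.4122 -0.2082  0.0251] yaw -18.0 q [-0.25  0.59  0.74  2.24 -0.77  0.58  0.77] F [-1.6  0.9  6.8] w 0.741
 turn [   0.13 -113.87    0.18]  shift mm [ 192.4 -214.5 -127.4]
 turn [0. 0. 0.]  shift mm [ 0.  44.5  0. ]
```

Request:
{"op": "play_rows", "data": {"increments": [[[0, -0.01, 0], [0, 0, 0]], [[0, -0.02, 0], [0, 0, 0]], [[0, -0.03, 0], [0, 0, 0]], [[0, -0.03, 0], [0, 0, 0]], [[0, -0.02, 0], [0, 0, 0]], [[0, -0.01, 0], [0, -5, 0]], [[0, 0, 0], [0, -6.5, 0]], [[0, 0, 0], [0, -6.5, 0]], [[0, 0, 0], [0, -6.5, 0]], [[0, 0, 0], [0, -6.5, 0]], [[0, 0, 0], [0, -6.5, 0]], [[0, 0, 0], [0, -6.5, 0]], [[0, 0, 0], [0, -6.5, 0]], [[0, 0, 0], [0, -6.5, 0]], [[0, 0, 0], [0, -6.5, 0]], [[0, 0, 0], [0, -6.5, 0]], [[0, 0, 0], [0, -6.5, 0]], [[0, 0, 0], [0, -6.5, 0]], [[0, 0, 0], [0, -6.5, 0]], [[0, 0, 0], [0, -6.5, 0]]]}}

```text
t: 54.32
eef_pos: [0.411, -0.2081, 0.1445]
tool_rot: [-0.548, 0.549, 0.447, -0.446]
contact_force: [0.5, -0.6, -1.6]
gripper_width: 0.745
```

```bash
python3 - <<'E'
from h import *
st();place(3,.0248)
E
```

```text
t54.3 u 0.3874 v -0.2493 z 0.1445 tilt 0.01 side 0.10 yaw 78.3 q [-0.18  0.27  0.61  2.17 -0.23  0.76  1.94] F [ 0.5 -0.6 -1.6] w 0.745
t54.3 p [ 0.411  -0.2081  0.1445] yaw 78.3 q [-0.18  0.27  0.61  2.17 -0.23  0.76  1.94] F [ 0.5 -0.6 -1.6] w 0.745
 turn [  0.1  -17.58   0.  ]  shift mm [ 192.3  -94.8 -128.6]
 turn [0. 0. 0.]  shift mm [ 0.  44.5  0. ]
```

Request:
{"op": "play_rows", "data": {"increments": [[[0, -0.02, 0], [0, -5.9, 0]], [[0, -0.03, 0], [0, -5.9, 0]], [[0, -0.03, 0], [0, -5.8, 0]], [[0, -0.025, -0.01], [0, 0, 0]], [[0.02, 0, -0.018], [0, 0, 0]], [[0.03, 0, -0.02], [0, 0, 0]], [[0.03, 0, -0.02], [0, 0, 0]], [[0.03, 0, -0.02], [0, 0, 0]], [[0.03, 0, -0.02], [0, 0, 0]], [[0.025, 0, -0.015], [0, 0, 0]], [[0.018, 0, -0.005], [0, 0, 0]], [[0.009, 0, 0], [0, 0, 0]], [[0, 0, 0], [0, 0, 0]], [[0, 0, 0], [0, 0, 0]], [[0, 0, 0], [0, 0, 0]]]}}

```text
t: 55.57
eef_pos: [0.519, -0.0066, 0.2493]
tool_rot: [-0.475, 0.476, 0.523, -0.523]
contact_force: [0.8, -0.3, -1.2]
gripper_width: 0.743
```

```bash
python3 - <<'E'
from h import *
st();place(3,.0248)
E
```

```text
t55.6 u 0.5156 v -0.0599 z 0.2493 tilt 0.03 side 0.06 yaw 95.5 q [-0.49  0.21  0.44  1.93 -0.1   1.03  1.67] F [ 0.8 -0.3 -1.2] w 0.743
t55.6 p [ 0.519  -0.0066  0.2493] yaw 95.5 q [-0.49  0.21  0.44  1.93 -0.1   1.03  1.67] F [ 0.8 -0.3 -1.2] w 0.743
 turn [ 0.06 -0.45 -0.03]  shift mm [ 2.9 10.  -0.4]
 turn [0. 0. 0.]  shift mm [ 0.  44.5  0. ]
```

Request:
{"op": "play_rows", "data": {"increments": [[[0.003, 0.008, 0], [0, -0.4, 0]], [[0, 0.01, 0], [0, 0, 0]], [[0, 0.01, 0], [0, 0, 0]], [[0, 0.008, 0], [0, 0, 0]], [[0, 0.006, 0], [0, 0, 0]], [[0, 0.004, 0], [0, 0, 0]], [[0, 0.003, 0], [0, 0, 0]], [[0, 0.002, 0], [0, 0, 0]], [[0, 0.0015, 0], [0, 0, 0]], [[0, 0.001, 0], [0, 0, 0]], [[0, 0.001, 0], [0, 0, 0]], [[0, 0, 0], [0, 0, 0]], [[0, 0, 0], [0, 0, 0]]]}}

```text
t: 56.65
eef_pos: [0.5196, -0.0015, 0.1948]
tool_rot: [-0.473, 0.473, 0.526, -0.525]
contact_force: [-0.6, 0.3, -1.1]
gripper_width: 0.744
```

```bash
python3 - <<'E'
from h import *
st()
E
```

```text
t56.6 u 0.5167 v -0.0549 z 0.1948 tilt -0.00 side 0.09 yaw 96.0 q [-0.47  0.27  0.42  1.99 -0.14  0.91  1.7 ] F [-0.6  0.3 -1.1] w 0.744
```

Request:
{"op": "play_rows", "data": {"increments": [[[-0.001, 0.0005, 0], [0, 0, 0]], [[0, 0.0003, 0], [0, 0, 0]], [[0, 0, 0], [0, 0, 0]], [[0, 0, 0], [0, 0, 0]]]}}

```text
t: 56.98
eef_pos: [0.5198, -0.0017, 0.1946]
tool_rot: [-0.473, 0.473, 0.526, -0.525]
contact_force: [-1.5, 2.4, 6.1]
gripper_width: 0.74
```

Request:
{"op": "play_rows", "data": {"increments": [[[0, 0, 0], [0, 0, 0]], [[0, 0, 0], [0, 0, 0]], [[0, 0, 0], [0, 0, 0]], [[0, 0, 0], [0, 0, 0]], [[0, -0.01, 0], [0, 0, 0]], [[0, -0.02, 0], [0, 0, 0]], [[0, -0.03, 0], [0, 0, 0]], [[0, -0.03, 0], [0, 0, 0]], [[0, -0.03, 0], [0, 0, 0]], [[0, -0.02, 0], [0, 0, 0]], [[0, 0, 0], [0, 0, 0]], [[0, 0, 0], [0, 0, 0]]], "gripper": 0.0854}}

```text
t: 57.98
eef_pos: [0.52, -0.0027, 0.3353]
tool_rot: [-0.472, 0.474, 0.527, -0.524]
contact_force: [-0.7, 1.2, -0.4]
gripper_width: 0.999
```

```bash
python3 - <<'E'
from h import *
st();c,P=stack(3)
go((np.array([.443,-.365,.28]),np.radians(33.5)))
E
```

```text
t58.0 u 0.5170 v -0.0561 z 0.3353 tilt -0.03 side 0.24 yaw 96.0 q [-0.51  0.13  0.45  1.81 -0.06  1.21  1.63] F [-0.7  1.2 -0.4] w 0.999
stack 3 (array([ 0.51955786, -0.00125907]), array([119.9,  64.3]), 5.9141526222229, np.int64(4491), np.float64(0.22941217308596817)) u 0.5167 v -0.0547
rim plane [1.28605265e-03 1.74238207e-04 2.29126627e-01]
t58.0 p [ 0.5192 -0.0026  0.334 ] yaw 96.0 q [-0.51  0.13  0.45  1.81 -0.06  1.21  1.63] F [ 0.3  0.  -0.8] w 0.999
 turn [7.00e-02 6.25e+01 6.00e-02]  shift mm [-263.6   54.  -260.2]
```

Request:
{"op": "play_rows", "data": {"increments": [[[0, 0, 0], [0, 6.25, 0]], [[0, 0, 0], [0, 6.25, 0]], [[0, 0, 0], [0, 6.25, 0]], [[0, 0, 0], [0, 6.25, 0]], [[0, 0, 0], [0, 6.25, 0]], [[0, 0, 0], [0, 6.25, 0]], [[0, 0, 0], [0, 6.25, 0]], [[0, 0, 0], [0, 6.25, 0]], [[0, 0, 0], [0, 6.25, 0]], [[0, 0, 0], [0, 6.25, 0]]]}}

```text
t: 58.87
eef_pos: [0.5185, -0.0026, 0.3323]
tool_rot: [-0.678, 0.678, 0.201, -0.203]
contact_force: [-0.5, 0.3, -0.2]
gripper_width: 1.001
```

Request:
{"op": "play_rows", "data": {"increments": [[[-0.012, 0, -0.012], [0, 0, 0]], [[-0.02, 0, -0.02], [0, 0, 0]], [[-0.022, 0, -0.022], [0, 0, 0]], [[-0.022, 0, -0.022], [0, 0, 0]], [[-0.022, 0.005, -0.022], [0, 0, 0]], [[-0.022, 0.007, -0.022], [0, 0, 0]], [[-0.022, 0.007, -0.022], [0, 0, 0]], [[-0.022, 0.007, -0.022], [0, 0, 0]], [[-0.022, 0.007, -0.022], [0, 0, 0]], [[-0.022, 0.007, -0.022], [0, 0, 0]], [[-0.022, 0.007, -0.022], [0, 0, 0]], [[-0.02, 0.007, -0.02], [0, 0, 0]], [[-0.014, 0, -0.01], [0, 0, 0]], [[0, 0, 0], [0, 0, 0]], [[0, 0, 0], [0, 0, 0]], [[0, 0, 0], [0, 0, 0]]]}}

```text
t: 60.2
eef_pos: [0.4429, -0.3639, 0.2788]
tool_rot: [0.678, -0.677, -0.204, 0.204]
contact_force: [1.0, -0.1, -0.0]
gripper_width: 1.0
```

```bash
python3 - <<'E'
from h import *
ctr,a=binlook((.443,-.365),-57)
go((np.r_[ctr,.022],np.radians(a+90)))
E
```

```text
t60.2 u 0.4032 v -0.4075 z 0.2788 tilt -0.08 side -0.01 yaw 33.5 q [-0.01  0.32  0.76  1.79 -0.24  1.13  1.41] F [ 1.  -0.1 -0. ] w 1.000
(array([ 0.44406393, -0.36310553]), array([ 64.1, 118.9]), 123.56248092651367, np.int64(2340), np.float64(0.059861471010343587))
orange 80 along 0.057694994434876336 across 0.0001593413698848631
clip yaw -56.43751907348633 ctr [ 0.44306881 -0.36160562]
t60.2 p [ 0.4433 -0.3636  0.279 ] yaw 33.6 q [-0.02  0.32  0.76  1.78 -0.24  1.13  1.41] F [ 0.2 -0.1  0.4] w 0.996
 turn [-0.05  0.04  0.06]  shift mm [  0.9 257.    1.8]
```

Request:
{"op": "play_rows", "data": {"increments": [[[0.001, 0.025, 0.002], [0, 0, 0]], [[0, 0.035, 0], [0, 0, 0]], [[0, 0.035, 0], [0, 0, 0]], [[0, 0.035, 0], [0, 0, 0]], [[0, 0.035, 0], [0, 0, 0]], [[0, 0.03, 0], [0, 0, 0]], [[0, 0.025, 0], [0, 0, 0]], [[0, 0.02, 0], [0, 0, 0]], [[0, 0.01, 0], [0, 0, 0]], [[0, 0.006, 0], [0, 0, 0]], [[0, 0, 0], [0, 0, 0]], [[0, 0, 0], [0, 0, 0]]]}}

```text
t: 61.25
eef_pos: [0.4436, -0.3629, 0.0245]
tool_rot: [-0.677, 0.677, 0.205, -0.203]
contact_force: [-0.1, 0.1, 1.0]
gripper_width: 1.002
```

Request:
{"op": "play_rows", "data": {"increments": [[[0, 0, 0], [0, 0, 0]], [[0, 0, 0], [0, 0, 0]], [[0, 0, 0], [0, 0, 0]], [[0, 0, 0], [0, 0, 0]], [[0, 0, 0], [0, 0, 0]], [[0, 0, 0], [0, 0, 0]]], "gripper": 0.05}}

```text
t: 61.75
eef_pos: [0.4437, -0.3633, 0.025]
tool_rot: [-0.677, 0.678, 0.205, -0.203]
contact_force: [0.1, 1.8, 7.1]
gripper_width: 0.741
```

```bash
python3 - <<'E'
from h import *
st();p=pose()[0];d=np.radians(-56.4);print('offset along clip dir',(p[:2]-[.4431,-.3616])@[np.cos(d),np.sin(d)]);place(4,p[2])
E
```

```text
t61.8 u 0.4040 v -0.4070 z 0.0250 tilt 0.06 side 0.18 yaw 33.5 q [ 0.18  0.65  0.53  1.98 -0.53  0.65  1.64] F [0.1 1.8 7.1] w 0.741
offset along clip dir 0.0017790611412838067
t61.8 p [ 0.4437 -0.3633  0.025 ] yaw 33.5 q [ 0.18  0.65  0.53  1.98 -0.53  0.65  1.64] F [0.1 1.8 7.1] w 0.741
 turn [ 2.000e-01 -6.239e+01  5.000e-02]  shift mm [ 350.  -266.5 -112. ]
 turn [0. 0. 0.]  shift mm [ 0.  44.5  0. ]
```

Request:
{"op": "play_rows", "data": {"increments": [[[0, -0.01, 0], [0, 0, 0]], [[0, -0.02, 0], [0, 0, 0]], [[0, -0.03, 0], [0, 0, 0]], [[0, -0.03, 0], [0, 0, 0]], [[0, -0.03, 0], [0, 0, 0]], [[0, -0.03, 0], [0, 0, 0]], [[0, -0.03, 0], [0, 0, 0]], [[0, -0.03, 0], [0, 0, 0]], [[0, -0.03, 0], [0, 0, 0]], [[0, -0.025, 0], [0, -5.4, 0]], [[0, -0.015, 0], [0, -6.3, 0]], [[0, 0, 0], [0, -6.3, 0]], [[0, 0, 0], [0, -6.3, 0]], [[0, 0, 0], [0, -6.3, 0]], [[0, 0, 0], [0, -6.3, 0]], [[0, 0, 0], [0, -6.3, 0]], [[0, 0, 0], [0, -6.3, 0]], [[0, 0, 0], [0, -6.3, 0]], [[0, 0, 0], [0, -6.3, 0]]]}}

```text
t: 63.33
eef_pos: [0.4417, -0.3628, 0.3042]
tool_rot: [-0.474, 0.474, 0.525, -0.525]
contact_force: [-0.1, -0.8, -1.4]
gripper_width: 0.741
```

Request:
{"op": "play_rows", "data": {"increments": [[[0.015, 0, -0.005], [0, 0, 0]], [[0.025, 0, -0.008], [0, 0, 0]], [[0.03, 0, -0.01], [0, 0, 0]], [[0.03, 0, -0.01], [0, 0, 0]], [[0.03, 0, -0.01], [0, 0, 0]], [[0.03, 0, -0.01], [0, 0, 0]], [[0.03, 0, -0.01], [0, 0, 0]], [[0.03, 0, -0.01], [0, 0, 0]], [[0.03, 0, -0.01], [0, 0, 0]], [[0.03, 0, -0.01], [0, 0, 0]], [[0.03, 0, -0.01], [0, 0, 0]], [[0.02, 0, -0.008], [0, 0, 0]], [[0.012, 0, -0.004], [0, 0, 0]], [[0.005, 0, 0], [0, 0, 0]], [[0, 0, 0], [0, 0, 0]], [[0, 0, 0], [0, 0, 0]], [[0, 0, 0], [0, 0, 0]]]}}

```text
t: 64.75
eef_pos: [0.5227, -0.0084, 0.3039]
tool_rot: [-0.475, 0.476, 0.523, -0.523]
contact_force: [0.3, -0.1, -1.4]
gripper_width: 0.744
```

```bash
python3 - <<'E'
from h import *
st();place(4,.0248,.0028)
E
```

```text
t64.8 u 0.5191 v -0.0620 z 0.3039 tilt 0.03 side 0.05 yaw 95.4 q [-0.4   0.16  0.33  1.84 -0.05  1.15  1.62] F [ 0.3 -0.1 -1.4] w 0.744
t64.8 p [ 0.5227 -0.0084  0.3039] yaw 95.4 q [-0.4   0.16  0.33  1.84 -0.05  1.15  1.62] F [ 0.3 -0.1 -1.4] w 0.744
 turn [ 0.05 -0.46 -0.03]  shift mm [ 5.  12.6  0.3]
 turn [0. 0. 0.]  shift mm [ 0.  44.5  0. ]
```

Request:
{"op": "play_rows", "data": {"increments": [[[0.005, 0.008, 0], [0, -0.4, 0]], [[0, 0.01, 0], [0, 0, 0]], [[0, 0.01, 0], [0, 0, 0]], [[0, 0.008, 0], [0, 0, 0]], [[0, 0.004, 0], [0, 0, 0]], [[0, 0, 0], [0, 0, 0]], [[0, 0, 0], [0, 0, 0]]]}}

```text
t: 65.33
eef_pos: [0.5226, -0.0014, 0.2635]
tool_rot: [-0.473, 0.473, 0.526, -0.525]
contact_force: [-0.7, 0.5, -1.3]
gripper_width: 0.742
```

```bash
python3 - <<'E'
from h import *
st();place(4,.0248,.0028)
E
```

```text
t65.3 u 0.5197 v -0.0551 z 0.2635 tilt 0.01 side 0.02 yaw 96.0 q [-0.39  0.19  0.32  1.9  -0.07  1.06  1.63] F [-0.7  0.5 -1.3] w 0.742
t65.3 p [ 0.5226 -0.0014  0.2635] yaw 96.0 q [-0.39  0.19  0.32  1.9  -0.07  1.06  1.63] F [-0.7  0.5 -1.3] w 0.742
 turn [ 0.02  0.1  -0.01]  shift mm [ -1.9 -27.8   0.9]
 turn [0. 0. 0.]  shift mm [ 0.  44.5  0. ]
```

Remaining descent is about 17.3 mm.

Request:
{"op": "play_rows", "data": {"increments": [[[-0.0005, 0.004, 0.0008], [0, 0, 0]], [[0, 0.004, 0], [0, 0, 0]], [[0, 0.003, 0], [0, 0, 0]], [[0, 0.002, 0], [0, 0, 0]], [[0, 0.002, 0], [0, 0, 0]], [[0, 0.001, 0], [0, 0, 0]], [[0, 0.001, 0], [0, 0, 0]], [[0, 0.0005, 0], [0, 0, 0]], [[0, 0, 0], [0, 0, 0]], [[0, 0, 0], [0, 0, 0]]]}}

```text
t: 66.17
eef_pos: [0.522, -0.0018, 0.2465]
tool_rot: [-0.473, 0.473, 0.526, -0.525]
contact_force: [-0.5, -0.6, 0.2]
gripper_width: 0.746
```

```bash
python3 - <<'E'
from h import *
st()
E
```

```text
t66.2 u 0.5191 v -0.0555 z 0.2465 tilt -0.01 side 0.08 yaw 96.0 q [-0.39  0.21  0.32  1.92 -0.08  1.02  1.64] F [-0.5 -0.6  0.2] w 0.746
```

Request:
{"op": "play_rows", "data": {"increments": [[[0, 0.0003, 0], [0, 0, 0]], [[0, 0, 0], [0, 0, 0]], [[0, 0, 0], [0, 0, 0]], [[0, 0, 0], [0, 0, 0]], [[0, -0.01, 0], [0, 0, 0]], [[0, -0.02, 0], [0, 0, 0]], [[0, -0.03, 0], [0, 0, 0]], [[0, -0.03, 0], [0, 0, 0]], [[0, -0.03, 0], [0, 0, 0]], [[0, -0.02, 0], [0, 0, 0]], [[0, 0, 0], [0, 0, 0]], [[0, 0, 0], [0, 0, 0]]], "gripper": 0.0854}}

```text
t: 67.17
eef_pos: [0.5223, -0.002, 0.3877]
tool_rot: [-0.472, 0.474, 0.527, -0.524]
contact_force: [-0.2, -0.0, -0.5]
gripper_width: 1.001
```

```bash
python3 - <<'E'
from h import *
st();c,P=stack(4)
z=P[...,2];u=P@ex;v=P@ey
r=rectat(P,(.508,.125),.16,.18); print('case',r,r[0]@ey[:2])
L=(u>.605)&(u<.634)&(v>-.16)&(v<0)
m=L&(z>.11)&(z<.13); print('knob face',m.sum(), u[m].mean() if m.any() else 0,v[m].mean() if m.any() else 0,z[m].mean() if m.any() else 0)
E
```

```text
t67.2 u 0.5194 v -0.0556 z 0.3877 tilt -0.02 side 0.24 yaw 96.0 q [-0.41  0.1   0.33  1.72 -0.03  1.33  1.6 ] F [-0.2 -0.  -0.5] w 1.001
stack 4 (array([ 0.52359924, -0.00120249]), array([119.6,  64.4]), 6.013840198516846, np.int64(4333), np.float64(0.2815229647931422)) u 0.5207 v -0.0550
rim plane [-0.00951541  0.00037239  0.28142107]
case (array([0.50764023, 0.13086374]), array([64.2, 71.5]), 95.79090023040771, np.int64(4763), np.float64(0.17199869261926376)) 0.07798890301610314
knob face 0 0 0 0
```

Request:
{"op": "play_rows", "data": {"increments": [[[0, 0, -0.015], [0, 0, 0]], [[0, 0, -0.025], [0, 0, 0]], [[0, 0, -0.03], [0, 0, 0]], [[0, 0, -0.03], [0, 0, 0]], [[0, 0, -0.03], [0, 0, 0]], [[0, 0, -0.015], [0, 0, 0]], [[0, 0, 0], [0, 0, 0]], [[0, 0, 0], [0, 0, 0]], [[0, 0, 0], [0, 0, 0]]]}}

```text
t: 67.97
eef_pos: [0.6649, 0.0129, 0.3852]
tool_rot: [0.474, -0.473, -0.525, 0.526]
contact_force: [0.7, -1.2, -0.3]
gripper_width: 1.001
```

```bash
python3 - <<'E'
from h import *
st()
c,P,M,K=cam('wrist'); np.savez('w10.npz',c=c,P=P)
z=P[...,2];u=P@ex;v=P@ey
def q(n,m):
    if m.sum()>5: print(n,m.sum(),'u',np.round(np.percentile(u[m],[3,50,97]),4),'v',np.round(np.percentile(v[m],[3,50,97]),4),'z',np.round(z[m].mean(),4))
L=(u>.605)&(u<.633)&(v>-.16)&(v<0)
q('block',L&(z>.025)&(z<.05)); q('rod',L&(z>.055)&(z<.08)); q('knob side',L&(z>.085)&(z<.105)); q('face',L&(z>.11)&(z<.13))
q('plate',(u>.633)&(u<.645)&(v>-.17)&(v<-.03)&(z>.035)&(z<.12))
w=(u>.63)&(u<.65)&(v>-.17)&(v<-.03)&(z>.035)&(c.min(2)>170); q('white',w)
q('handle',(z>.1)&(z<.113)&(abs(u-.516)<.03)&(abs(v+.164)<.03))
ii=np.argwhere(L&(z>.085)); a=np.maximum(ii.min(0)-40,0); b=ii.max(0)+40
sv=c[a[0]:b[0],a[1]:b[1]]; im=cv2.resize(sv,(360,int(360*sv.shape[0]/sv.shape[1])),interpolation=cv2.INTER_CUBIC)
s,_,_,_=cam('scene'); im2=cv2.resize(s[90:290,180:360],(430,478),interpolation=cv2.INTER_CUBIC)
H=max(im.shape[0],478); f=lambda i:cv2.copyMakeBorder(i,0,H-i.shape[0],0,0,0); save('fin',np.hstack([f(im),f(im2)])[:600])
E
```

```text
t68.0 u 0.6627 v -0.0555 z 0.3852 tilt 0.01 side -0.06 yaw 96.0 q [-0.36  0.38  0.35  1.39 -0.13  1.4   1.67] F [ 0.7 -1.2 -0.3] w 1.001
block 622 u [0.6083 0.6194 0.6324] v [-0.1294 -0.1094 -0.0833] z 0.0368
rod 86 u [0.6165 0.6207 0.6256] v [-0.0959 -0.0882 -0.0804] z 0.0682
knob side 79 u [0.611  0.6194 0.6291] v [-0.0779 -0.0728 -0.0662] z 0.1002
face 287 u [0.6125 0.6202 0.6288] v [-0.0678 -0.0589 -0.049 ] z 0.116
plate 531 u [0.6337 0.6376 0.6419] v [-0.1434 -0.1044 -0.068 ] z 0.0726
handle 607 u [0.5006 0.5171 0.534 ] v [-0.1709 -0.1627 -0.1559] z 0.1073
```

View pics/fin.png

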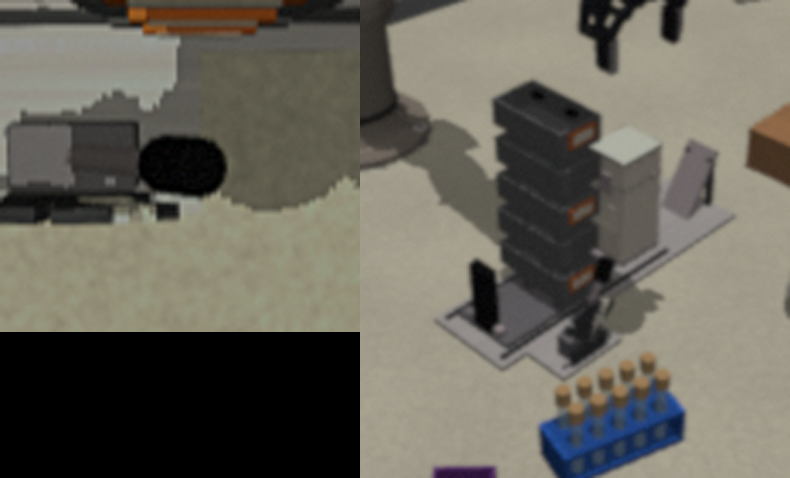

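```bash
python3 - <<'E'
from h import *
for f in('w7','w10'):
    P=np.load(f+'.npz')['P']; z=P[...,2];u=P@ex;v=P@ey
    m=(u>.612)&(u<.628)&(v>-.0665)&(v<-.0505)&(z>.108)&(z<.13)
    A=np.c_[u[m],v[m],np.ones(m.sum())]; k=np.linalg.lstsq(A,z[m],rcond=None)[0]; print(f,m.sum(),'face tilt',np.arctan(-k[1]),np.arctan(-k[0]))
E
```

```text
w7 316 face tilt 0.18043905862966247 -0.13552693615894557
w10 207 face tilt 0.16948130490903843 -0.05726833523982974
```

```bash
python3 - <<'E'
from h import *
for f in('w7','w10','w6','w1'):
    d=np.load(f+'.npz');c,P=d['c'].astype(int),d['P']; z=P[...,2];u=P@ex;v=P@ey
    B=(u>.630)&(u<.647)&(v>-.17)&(v<-.03)&(z>.05)
    w=B&(c.min(2)>110)
    if w.sum()>8:
        vv=np.sort(v[w]); h,e=np.histogram(vv,bins=np.arange(-.1,-.04,.003)); print(f,w.sum(),'v mid %.4f'%((np.percentile(vv,5)+np.percentile(vv,95))/2),np.percentile(vv,[5,95]).round(4),h,'z %.4f'%z[w].mean())
    pl=B&(z>.04); print('  plate v',np.percentile(v[pl],[1,99]).round(4),'ztop',np.percentile(z[pl],98).round(4))
E
```

```text
w7 162 v mid -0.1077 [-0.143  -0.0723] [ 3  3  3  2  9 24 23 21 20  8  2  0  0  0  0  0  0  0  0] z 0.0788
  plate v [-0.1463 -0.0716] ztop 0.0869
w10 38 v mid -0.0770 [-0.0857 -0.0684] [0 0 0 0 5 9 2 8 8 3 1 0 1 1 0 0 0 0 0] z 0.0811
  plate v [-0.1307 -0.0303] ztop 0.4805
w6 157 v mid -0.1051 [-0.1369 -0.0732] [ 2  5  1  2 25 25 24 28 21  8  0  0  0  0  0  0  0  0  0] z 0.0771
  plate v [-0.1471 -0.0658] ztop 0.0871
w1 66 v mid -0.0969 [-0.1211 -0.0727] [ 0  0  1  1  8 16  5  5 18  5  0  0  0  0  0  0  0  0  0] z 0.0792
  plate v [-0.1355 -0.0657] ztop 0.0868
```

```bash
python3 -c "
from station import *
print(hand_in())"
```

```text
the job is handed in; nothing more can be done
None
```

The job is done and handed in at about 68 s of the 210 s allowed. The steps ran in the order you gave, with the bins piled last.

- **Case and sled:** I tipped the case back with the fingers loosely around it until it leaned on the rest by itself. The blade then went fully in, about 70 mm to the end stop. The case came down upright on the blade, and I drew the sled back to its stop. At the last check the case stood upright on the blade, its top at 172 mm as expected, after moving back 70 mm with the sled.
- **Lever:** It is in the white-edged notch. The camera puts it at about 0.49 rad and the gripper's position at about 0.51 to 0.53; the notch is at 0.50. A third check, fitting the knob's end face, read about 0.17 to 0.18 rad. I set that one aside as unreliable, because the depth readings across the small face are noisy.
- **Bins:** All four loose grey bins were present and are piled on the sled's bin with clips alternating. The rims measured 125, 177, 229 and 281 mm, which is the 52 mm spacing of bins standing on the ledges, not nested. The bins line up to within about 3 mm sideways, inside the allowed play.

I did not move the rack, jar, glove box or the coloured look-alike bins. I saw no bin knocked aside and no slackened grip.

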